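Sort awls and heel blocks into the cam-locked bench tray

ROBOT

A 6-joint arm with a two-finger parallel gripper is mounted at the origin on the work surface. World frame = base frame: x ahead of the robot, y to its left, z up, the work surface at z = 0. Lengths are in m, angles in rad, forces in N, time in s.
With the tool pointing down it reaches from about 0.3 to 0.875 m from the base axis. Payload 4.2 kg.
Tool frame: the origin (TCP) lies on the centre line of the jaws, within the pads' length; the fingertips stand 11 mm ahead of it and the grasp point (between the pads) lies 8 mm behind it (manip.nose_length is the distance from the TCP to the fingertips, in m); z points along the fingers, y is the line along which they close (so a half turn about z gives the same grasp; the last joint's range is limited). The gripper opens to 85 mm and grips with 20 to 120 N. Pads are 22 mm wide; open, the fingers measure 114 mm over their backs; the gripper's body (76 mm by 85 mm) begins 54 mm behind the grasp point. The pads swing forward as they close: fully open they stand 13 mm farther back than shut.
Start: joints at [-0.02, 0.32, 1.565, -0, 1.257, -0.02], TCP at [0.575, 0, 0.242] pointing down, gripper open.
Joint ranges: [-3.11, 3.11], [-0.84, 2.01], [0.21, 2.61], [-1.34, 4.49], [0.05, 2.63], [-2.56, 2.56]. Speed limits (rad/s): [2.57, 2.57, 3.14, 3.14, 3.14, 3.14].

INTERFACE

Orientations are given as a rotation vector (axis times angle).
In Python, from bench import manip gives the robot as it stands. The module is installed in compiled form; this text tells all that it offers.
- The arm moves only by the tool step_arm, never from a script. Its argument "moves" is a list of rows, each an object with "translation": the shift along the tool's x, y, z in mm, a list of three; "angular": the turn, a rotation vector about the tool's x, y, z in degrees, a list of three; "gripper": the opening, from 0 (shut) to 1 (fully open). In form: [{"translation": [x, y, z], "angular": [wx, wy, wz], "gripper": gripper}, ...]. A call has 1 to 20 rows; each row shifts and turns the commanded pose from where the row before left it, along the tool's axes as they then stand; what a row does not reach is not made up. A row lasts 1/10 s, in which the tool goes at most 50 mm and 8.59 degrees, less where a joint would pass 70% of its speed; a pose out of reach is approached as far as the arm can. A call with a gripper value outside its range is refused whole. The fingers move at their own pace and stop on an object; "grip_force" is the grip in N (left out, the last holds). Time passes only in rows, so rows that do not move let the fingers close. It gives the time, the measured TCP pose, the force, the opening and the grip force at its end, in the units of the state.
- manip.observe(): the state, without advancing time (a new reading comes with each control period).
- manip.grab_frame(name): name is "scene" or "side" or "wrist"; returns a dict with "img" (400x640x3 uint8, blue, green, red), "camera_matrix" (3x3 intrinsics, pixels), "dist_coeffs" ([k1, k2, p1, p2, k3] as OpenCV has them; the pictures are not rectified), "origin" and "rotation" of the camera in the world. Camera axes: x right, y down, z forward; pixel columns grow to the right and rows downward; lengths in m; the calibration is good to about 2 mm. A picture is of the moment at which its call begins. There is no depth.
- manip.finish_job(): hands the job in; it is judged then, once.
The state is a dict: "t": time; "joint_pos": joint angles; "joint_velocities": joint speeds; "effort": joint torques, N m; "position": TCP position; "eef_rot": TCP orientation; "contact_force": force on the tool from outside, world axes, zero at the start; "ft_torque": the same for the moment, N m; "finger_gap": finger opening in m; "gripper_force": force on a finger pad.
Only numpy, scipy, OpenCV 4.12 (cv2) and the standard library are available. Lean on these libraries where they do the work, as an engineer would, in place of code of your own. Each camera call takes 0.05 s, during which the arm holds its last target. There are 200 camera calls.

TASK

Swing the cam lever all the way aside, pull the parts tray all the way out from under the green hood, and put every awl and heel block lying loose on the bench into it: awls in the compartment that already holds an awl, heel blocks in the one that already holds a heel block, all lying down inside. Then push the tray fully home and swing the lever fully back across its front to lock it. Leave the other things on the bench where they are.

Things in the scene. Friction and masses are not known exactly. Their poses are not given: they have to be found in the camera images.
- housing: Green housing fixed to the bench. Origin: bench level under the middle of the hood's front edge; x points back into it (the tray slides out along -x), y to the lever pivot's side. Hood: x 0 to 230 mm, 328 mm wide, underside 88 and top 96 mm high; carton and pot on it (x above 115 mm) up to 166 mm high. Side rails at y +-159 mm, 50 mm high, reach 63 mm in front of the hood.
- tray (a joint): How far the tray is pulled out along the housing's -x, in m: 0 fully home, 0.19 fully out (end stop). Slides with about 2 N of friction and stays where it is left. While the lever is locked its hook holds the tray by a catch pin (only 5 mm of play): upright, 10 mm thick, top 98 mm above the bench, standing 32 mm in front of the front panel at housing y +129 mm.
- tray_handle (a point): Top middle of the tray's upright black handle plate: 14 mm thick along the housing's x, 50 mm wide along its y, from 45 to 125 mm above the bench. It stands 31 mm clear of the tray's front panel (60 mm high) and, with the tray home, 49 mm in front of the hood edge. Axes as the housing.
- tray_left (a point): Middle of the floor of the compartment on the housing's +y (lever) side, 12 mm above the bench; moves with the tray; axes as the housing. Inside: 200 mm long (x -100 at the handle end to +100 at the back), 142 mm wide in y. Side and back walls and the 5 mm partition rise 43 mm above this floor, the front panel 48 mm. Tray fully out: the hood edge is at x +96 mm from here.
- tray_right (a point): The same for the compartment on the housing's -y side: same size, beyond the partition, 147.5 mm from tray_left in -y.
- cam (a joint): Cam lever angle, rad: 0 locked (handle along the housing's -y, over the tray's front panel, hook round the tray's pin), growing as the handle swings forward away from the hood, 1.57 when it points along the housing's -x beside the tray; end stop 1.75. Starts at 0 to 0.1. Friction 0.12 N m; stays where left. Closes to 0 only with the tray within about 4 mm of home.
- cam_knob (a point): Top middle of the lever's upright round black knob: 18 mm in diameter, 62 mm tall, top 154 mm above the bench, 105 mm from the pivot. The steel arm that carries it lies 92 to 102 mm above the bench.
- cam_pivot (a point): The lever's upright pivot axis (82 mm above the bench), at housing x = -20 mm, y = +159 mm; the lever swings level about it.
- awl_1: Awl (may be absent): wooden handle 66 mm long, 24 mm wide and 22 mm high with a 6 mm thick steel spike 50 mm long, 116 mm in all, lying along its x axis with the handle at -x. Origin: underside, middle of the whole length; the handle's middle is 25 mm from it towards -x. 50 to 100 g, heavy at the handle. z up as it lies.
- awl_2: Awl (may be absent): wooden handle 64 mm long, 24 mm wide and 22 mm high with a 6 mm thick steel spike 44 mm long, 108 mm in all, lying along its x axis with the handle at -x. Origin: underside, middle of the whole length; the handle's middle is 22 mm from it towards -x. 50 to 100 g, heavy at the handle. z up as it lies.
- awl_3: Awl (may be absent): wooden handle 70 mm long, 24 mm wide and 22 mm high with a 6 mm thick steel spike 46 mm long, 116 mm in all, lying along its x axis with the handle at -x. Origin: underside, middle of the whole length; the handle's middle is 23 mm from it towards -x. 50 to 100 g, heavy at the handle. z up as it lies.
- awl_sample: Awl already in the tray, showing which compartment is for awls: wooden handle 66 mm long, 24 mm wide and 22 mm high with a 6 mm thick steel spike 46 mm long, 112 mm in all, lying along its x axis with the handle at -x. Origin: underside, middle of the whole length; the handle's middle is 23 mm from it towards -x. 50 to 100 g, heavy at the handle. z up as it lies.
- heel_1: Shoe heel block (may be absent): D-shaped stacked wood with a black rubber foot, 58 mm long in x (flat face at +29 mm, round back at -29 mm), 48 mm wide in y, 34 mm high. Origin: middle of the underside. 60 to 130 g.
- heel_2: Shoe heel block (may be absent): D-shaped stacked wood with a black rubber foot, 58 mm long in x (flat face at +29 mm, round back at -29 mm), 48 mm wide in y, 42 mm high. Origin: middle of the underside. 60 to 130 g.
- heel_3: Shoe heel block (may be absent): D-shaped stacked wood with a black rubber foot, 58 mm long in x (flat face at +29 mm, round back at -29 mm), 48 mm wide in y, 38 mm high. Origin: middle of the underside. 60 to 130 g.
- heel_sample: Shoe heel block already in the tray, showing which compartment is for heel blocks: D-shaped stacked wood with a black rubber foot, 58 mm long in x (flat face at +29 mm, round back at -29 mm), 48 mm wide in y, 36 mm high. Origin: middle of the underside. 60 to 130 g.
- tin: Round red tin, 66 mm across, 25 mm high. Not part of the job: leave it where it is. Origin under its middle on the bench.
- dresser: Grey dressing block, 75 x 42 x 26 mm. Not part of the job: leave it where it is. Origin under its middle on the bench.
- hammer: Hammer, 250 mm long, wooden handle. Not part of the job: leave it where it is. Origin under its middle on the bench.
- pincers: Steel pincers, 190 mm long. Not part of the job: leave it where it is. Origin under its middle on the bench.
- jar: Glass jar with a steel cap, 70 mm across, 100 mm high. Not part of the job: leave it where it is. Origin under its middle on the bench.
Not all that is in view belongs to the job. What is shaped like the heel_2 but turquoise is not meant.

How it is judged:
By the outcome, as a careful person would: the job done as asked, in the order asked, and still so for the second after the job is handed in, with the robot touching nothing.
Of awl_1, awl_2, awl_3, heel_1, heel_2, heel_3 only 4 to 6 are there at a start; the rules pass over those that are not, and their reading is None.
At some moment in a run one of awl_1, awl_2, awl_3, heel_1, heel_2, heel_3 may be knocked a few centimetres aside while the robot is not near it.
Once in a run the grip may slacken for a moment while it holds something.
It also fails if it takes over 210 s, if anything falls off the work surface, if the arm or the gripper's body presses on something with over 40 N, if the wrist force passes 120 N, or if a joint passes its speed limit or range.

## Working session

There is one attempt and no reset: what is moved stays moved. The work goes in short steps, Python scripts to look and compute and a tool call to move; the robot and the scene stay as the last step left them, time stands still between calls to the robot, and variables do not carry over. Pictures are saved under pics/ and viewed, at most 14 in all, crops included, and the job is handed in when it is done.

Besides the shell and the picture viewer there is one more tool, called as a command line: name --argument value ..., lists and objects as JSON in quotes. step_arm: Moves the arm, as the interface text tells. Its arguments: {"type":"object","properties":{"moves":{"type":"array","items":{"type":"object","properties":{"translation":{"type":"array","items":{"type":"number"}},"angular":{"type":"array","items":{"type":"number"}},"gripper":{"type":"number"}}}},"grip_force":{"type":"number"}},"required":["moves"]}

```bash
mkdir -p pics; cat > h.py <<'E'
import numpy as np, cv2, pickle
from bench import manip
def grab(n, tag):
    f=manip.grab_frame(n); cv2.imwrite(f'pics/{tag}.png',f['img']); pickle.dump(f,open(f'{tag}.pkl','wb')); return f
def load(tag): return pickle.load(open(f'{tag}.pkl','rb'))
def rays(f,px):
    K=np.array(f['camera_matrix'],float); d=np.array(f['dist_coeffs'],float)
    u=cv2.undistortPoints(np.array(px,float).reshape(-1,1,2),K,d).reshape(-1,2)
    R=np.array(f['rotation'],float)
    if R.shape!=(3,3): R=cv2.Rodrigues(R)[0]
    return np.array(f['origin'],float), np.c_[u,np.ones(len(u))]@R.T
def onz(f,px,z):
    o,r=rays(f,px); return o+r*((z-o[2])/r[:,2])[:,None]
def tri(fs,pxs):
    A=np.zeros((3,3));b=np.zeros(3)
    for f,p in zip(fs,pxs):
        o,r=rays(f,[p]); r=r[0]/np.linalg.norm(r[0]); M=np.eye(3)-np.outer(r,r); A+=M;b+=M@o
    return np.linalg.solve(A,b)
def proj(f,P):
    R=np.array(f['rotation'],float); R=R if R.shape==(3,3) else cv2.Rodrigues(R)[0]
    rv=cv2.Rodrigues(R.T)[0]; t=-R.T@np.array(f['origin'],float)
    return cv2.projectPoints(np.array(P,float).reshape(-1,1,3),rv,t,np.array(f['camera_matrix'],float),np.array(f['dist_coeffs'],float))[0].reshape(-1,2)
E
python3 - <<'E'
from h import *
for n in('scene','side','wrist'):
    f=grab(n,n+'0'); print(n,f['origin'],np.round(f['rotation'],2).tolist())
s=manip.observe(); print(s['position'],s['eef_rot'],s['finger_gap'],manip.nose_length)
E
```

```text
scene [ 1.33446982 -0.48819018  1.16900237] [-2.22, -1.16, 0.43]
side [0.40724993 0.92112055 0.91548324] [-0.32, 2.76, -1.3]
wrist [0.57459173 0.07258274 0.37343902] [2.85, -0.0, -0.0]
[5.74642902e-01 7.68357222e-06 2.41688903e-01] [-2.22075020e+00 -2.22075294e+00  1.48303959e-03] 0.08549401869983014 0.011
```

View pics/scene0.png

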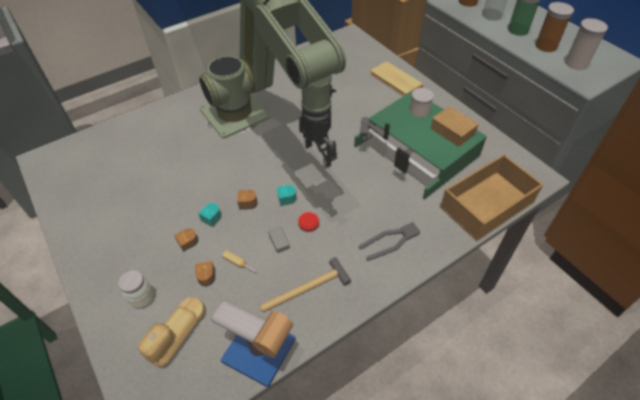

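View pics/side0.png

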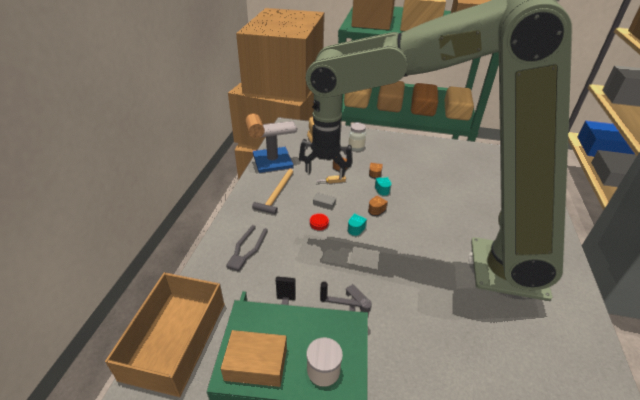

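The scene view shows:
- **Heel blocks:** brown ones at (247,198), (186,238) and (205,272). The turquoise blocks at (210,214) and (287,194) are decoys.
- **Awl:** one, at (237,262).
- **Housing:** lever knob near (387,130), tray handle near (402,160).

Next I'll enlarge the housing and the items.

```bash
python3 - <<'E'
from h import *
a=load('scene0')['img'][80:200,345:505]; b=load('side0')['img'][270:400,200:380]
a=cv2.resize(a,None,fx=4,fy=4,interpolation=2)[:, :640]; 
cv2.imwrite('pics/c1.png',a)
b=cv2.resize(b,None,fx=4,fy=4,interpolation=2); cv2.imwrite('pics/c2.png',b)
E
```

```text
(no output)
```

View pics/c1.png

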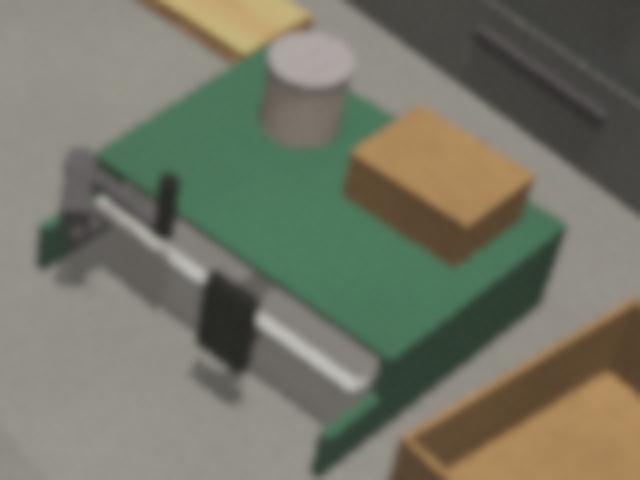

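View pics/c2.png

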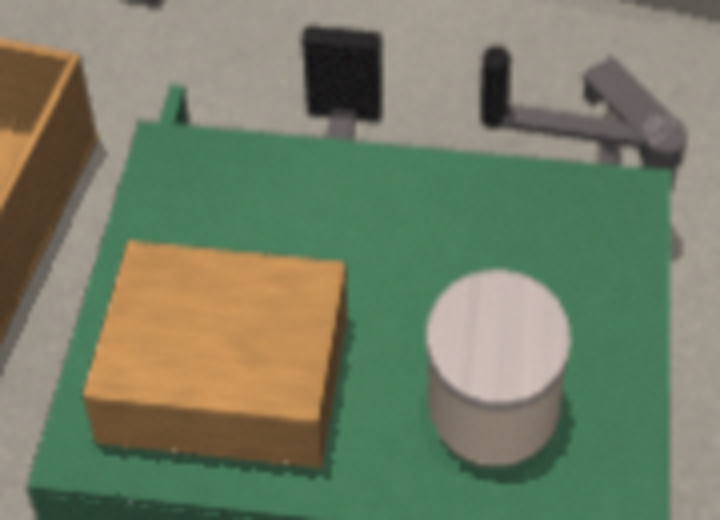

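View pics/wrist0.png

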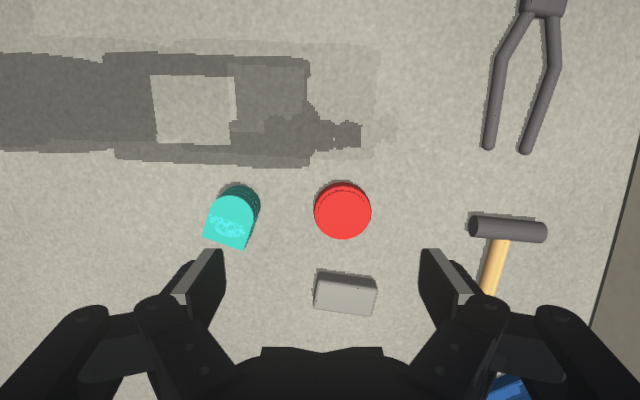

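```bash
python3 - <<'E'
from h import *
S,D=load('scene0'),load('side0')
s=lambda x,y:(344.6+x/4,79.6+y/4); d=lambda x,y:(199.6+x/4,269.6+y/4)
for n,p,q in [('hoodL',s(98,160),d(670,170)),('hoodR',s(385,360),d(138,122)),('knob',s(168,177),d(497,50)),('handle',s(233,280),d(343,33))]:
    print(n,tri([S,D],[p,q]).round(4))
for n,z,p,q in [('L',.096,s(98,160),d(670,170)),('R',.096,s(385,360),d(138,122)),('knob',.154,s(168,177),d(497,50)),('han',.125,s(233,280),d(343,33))]:
    print(n,onz(S,[p],z).round(4),onz(D,[q],z).round(4))
# items
for n,f in(('S',S),('D',D)):
    hsv=cv2.cvtColor(f['img'],cv2.COLOR_BGR2HSV)
    m=((hsv[...,0]<22)&(hsv[...,1]>110)&(hsv[...,2]>60)).astype(np.uint8)
    k,l,st,c=cv2.connectedComponentsWithStats(m)
    for i in range(1,k):
        if 30<st[i,4]<900: print(n,st[i],c[i].round(1),onz(f,[c[i]],.017).round(3),hsv[l==i].mean(0).round())
f=S['img'][175:295,165:325]; cv2.imwrite('pics/c3.png',cv2.resize(f,None,fx=4,fy=4,interpolation=2))
E
```

```text
hoodL [0.4001 0.3244 0.0912]
hoodR [0.7204 0.363  0.0936]
knob [0.5091 0.3086 0.157 ]
handle [0.6089 0.2956 0.1297]
L [[0.409  0.3216 0.096 ]] [[0.3966 0.3248 0.096 ]]
R [[0.7206 0.3604 0.096 ]] [[0.7206 0.3654 0.096 ]]
knob [[0.5075 0.3112 0.154 ]] [[0.5089 0.3057 0.154 ]]
han [[0.6062 0.2994 0.125 ]] [[0.6096 0.2914 0.125 ]]
S [460   0  17   6  75] [468.3   1.8] [[-0.057  1.301  0.017]] [ 13. 143.  81.]
S [537  15  31  36 646] [550.9  33.5] [[0.352 1.399 0.017]] [ 13. 141.  81.]
S [238 190  18  17 247] [246.1 198. ] [[ 0.41  -0.17   0.017]] [ 14. 133. 141.]
S [298 212  21  19 321] [308.2 221.1] [[ 0.6   -0.057  0.017]] [  1. 177. 181.]
S [175 229  21  19 260] [185.5 237.2] [[ 0.44  -0.391  0.017]] [ 14. 136. 151.]
S [196 262  17  22 311] [204.1 272. ] [[ 0.581 -0.397  0.017]] [ 14. 138. 151.]
S [187 313  10  15  34] [191.9 321. ] [[ 0.698 -0.488  0.017]] [ 18. 112. 155.]
S [255 313  36  43 881] [272.8 333.2] [[ 0.848 -0.329  0.017]] [ 15. 116. 168.]
S [142 327  48  38 565] [165.9 347.1] [[ 0.726 -0.572  0.017]] [ 18. 112. 144.]
D [452   0  39  12 236] [465.9   3.6] [[-0.08  -3.208 
[... 285 characters left out ...]
799] [458.7 103.1] [[ 0.093 -1.09   0.017]] [ 17. 131. 134.]
D [345  89  26  19 382] [357.6  98.3] [[ 0.599 -1.014  0.017]] [ 17. 130. 130.]
D [569 139  48  69 747] [593.5 176.3] [[-0.393 -0.559  0.017]] [ 19. 120. 174.]
D [333 162   7   8  36] [335.9 166. ] [[ 0.598 -0.384  0.017]] [ 13. 144.  77.]
D [370 163  12  15 151] [375.1 169.5] [[ 0.445 -0.398  0.017]] [ 13. 161. 145.]
D [266 169  27  36 221] [279.1 187.3] [[ 0.775 -0.198  0.017]] [ 17. 130. 200.]
D [326 176  20   7  95] [334.4 179. ] [[ 0.587 -0.297  0.017]] [ 18. 130. 170.]
D [369 196  18  19 263] [377.  205.3] [[ 0.415 -0.181  0.017]] [ 13. 161. 134.]
D [310 213  19  18 278] [318.8 221.4] [[ 0.595 -0.051  0.017]] [  2. 218. 191.]
```

View pics/c3.png

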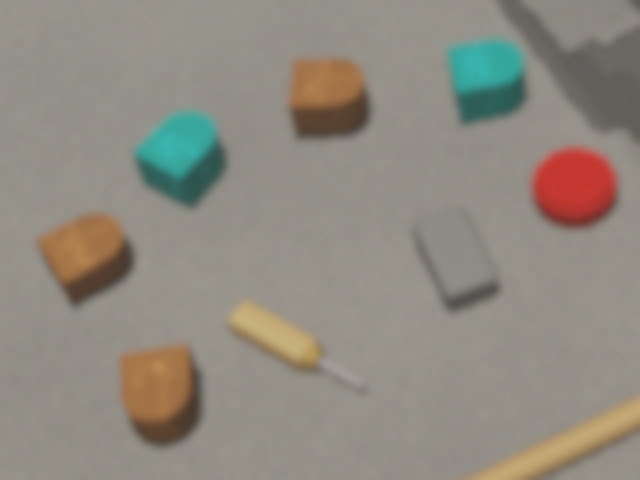

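The crop confirms it: three wood-brown D-blocks (the turquoise pair excluded) and one awl. Now I'll move above the lever knob with the jaws turned along its path.

step_arm --moves '[{"angular": [0,0,-7.7],"gripper": 0.5},{"angular": [0,0,-7.7],"gripper": 0.5},{"angular": [0,0,-7.7],"gripper": 0.5},{"angular": [0,0,-7.7],"gripper": 0.5},{"angular": [0,0,-7.7],"gripper": 0.5},{"angular": [0,0,-7.7],"gripper": 0.5},{"angular": [0,0,-7.7],"gripper": 0.5},{"angular": [0,0,-7.7],"gripper": 0.5},{"angular": [0,0,-7.7],"gripper": 0.5},{"angular": [0,0,-7.7],"gripper": 0.5},{"angular": [0,0,-7.7],"gripper": 0.5},{"angular": [0,0,-7.3],"gripper": 0.5},{"translation": [8,39,0],"gripper": 0.5},{"translation": [8,39,0],"gripper": 0.5},{"translation": [8,39,0],"gripper": 0.5},{"translation": [8,39,0],"gripper": 0.5},{"translation": [8,39,0],"gripper": 0.5},{"translation": [8,39,0],"gripper": 0.5},{"translation": [7,39,0],"gripper": 0.5},{"translation": [0,38,0],"gripper": 0.5}]'

```text
$.moves[0]: bad value
```

```bash
cat >> h.py <<'E'
def pose():
    s=manip.observe(); R=cv2.Rodrigues(np.array(s['eef_rot'],float))[0]; return np.array(s['position']),R,s
def delta(target,yaw=None):
    """mm along tool axes from here to world target, then yaw turn (deg about tool z); yaw: tool x=(sin,cos)"""
    p,R,s=pose(); y=np.degrees(np.arctan2(R[0,0],R[1,0]))
    out=(R.T@(np.array(target)-p)*1000).round(1)
    print('at',p.round(4),'yaw',y.round(1),'delta',out, 'turn',None if yaw is None else round(yaw-y,1),'gap',round(s['finger_gap'],4),'F',np.round(s['contact_force'],1),'t',round(s['t'],1))
E
python3 - <<'E'
from h import *
grab('wrist','w1'); delta([.509,.3086,.118],-92)
W=load('w1');S=load('scene0');D=load('side0')
for P in ([.509,.3086,.154],[.608,.2955,.125],[.4045,.3048,.1],[.4,.3244,.096]): print(proj(W,P))
E
```

```text
at [ 0.5747 -0.      0.2418] yaw 0.0 delta [308.6 -65.6 123.9] turn -92.0 gap 0.0855 F [-0.4  0.2 -0.1] t 0.2
[[ 203.81363195 -325.75492795]]
[[ 376.24291162 -269.92584074]]
[[  81.13558439 -231.65948074]]
[[  79.0247025  -252.03106348]]
```

View pics/w1.png

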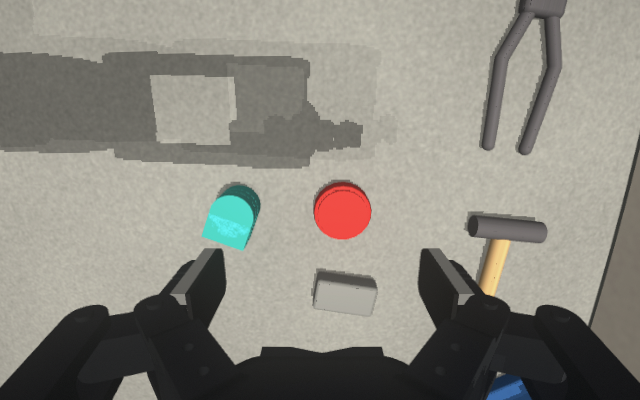

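The move was refused because each row needs every field, so the arm hasn't moved and the picture is unchanged. I'll resend it in full.

step_arm --moves '[{"translation": [0,0,0],"angular": [0,0,-7.7],"gripper": 0.5},{"translation": [0,0,0],"angular": [0,0,-7.7],"gripper": 0.5},{"translation": [0,0,0],"angular": [0,0,-7.7],"gripper": 0.5},{"translation": [0,0,0],"angular": [0,0,-7.7],"gripper": 0.5},{"translation": [0,0,0],"angular": [0,0,-7.7],"gripper": 0.5},{"translation": [0,0,0],"angular": [0,0,-7.7],"gripper": 0.5},{"translation": [0,0,0],"angular": [0,0,-7.7],"gripper": 0.5},{"translation": [0,0,0],"angular": [0,0,-7.7],"gripper": 0.5},{"translation": [0,0,0],"angular": [0,0,-7.7],"gripper": 0.5},{"translation": [0,0,0],"angular": [0,0,-7.7],"gripper": 0.5},{"translation": [0,0,0],"angular": [0,0,-7.7],"gripper": 0.5},{"translation": [0,0,0],"angular": [0,0,-7.3],"gripper": 0.5},{"translation": [8,39,0],"angular": [0,0,0],"gripper": 0.5},{"translation": [8,39,0],"angular": [0,0,0],"gripper": 0.5},{"translation": [8,39,0],"angular": [0,0,0],"gripper": 0.5},{"translation": [8,39,0],"angular": [0,0,0],"gripper": 0.5},{"translation": [8,39,0],"angular": [0,0,0],"gripper": 0.5},{"translation": [8,39,0],"angular": [0,0,0],"gripper": 0.5},{"translation": [7,39,0],"angular": [0,0,0],"gripper": 0.5},{"translation": [0,20,0],"angular": [0,0,0],"gripper": 0.5}]'

```text
t: 2.2
position: [0.5085, 0.2937, 0.2421]
eef_rot: [0.059, -3.14, -0.001]
contact_force: [-0.1, -0.9, 0.4]
finger_gap: 0.0424
gripper_force: 0.0
```

```bash
python3 - <<'E'
from h import *
grab('wrist','w2'); delta([.509,.3086,.118],-92)
W=load('w2')
for P in ([.509,.3086,.154],[.608,.2955,.125],[.4045,.3048,.1],[.4,.3244,.096]): print(proj(W,P))
E
```

```text
at [0.509  0.2957 0.242 ] yaw -92.2 delta [ -0.6  12.5 124. ] turn 0.2 gap 0.0424 F [1.4 1.7 0.5] t 2.2
[[342.0539589  204.49867412]]
[[318.80508161 301.03281764]]
[[340.11305268  54.18565153]]
[[365.07614828  49.81532151]]
```

View pics/w2.png

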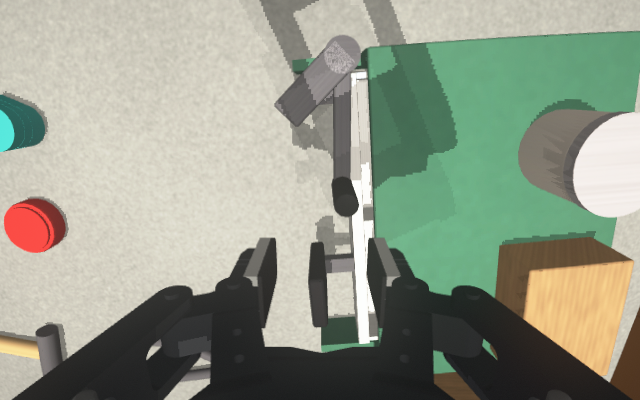

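The knob top at (345,204) and the handle at (318,301) match their predicted pixels. Now I'll lower the open jaws around the knob.

step_arm --moves '[{"translation": [0,14,0],"angular": [0,0,0],"gripper": 0.5},{"translation": [0,0,25],"angular": [0,0,0],"gripper": 0.5},{"translation": [0,0,25],"angular": [0,0,0],"gripper": 0.5},{"translation": [0,0,25],"angular": [0,0,0],"gripper": 0.5},{"translation": [0,0,25],"angular": [0,0,0],"gripper": 0.5},{"translation": [0,0,22],"angular": [0,0,0],"gripper": 0.5},{"translation": [0,0,0],"angular": [0,0,0],"gripper": 0.5}]'

```text
t: 2.95
position: [0.5077, 0.3032, 0.1172]
eef_rot: [0.053, -3.135, 0.006]
contact_force: [0.3, -0.9, 0.2]
finger_gap: 0.0426
gripper_force: 0.0
```

step_arm --moves '[{"translation": [0.4,-9.5,0],"angular": [0,0,5.2],"gripper": 0.5},{"translation": [0.4,-9.5,0],"angular": [0,0,5.2],"gripper": 0.5},{"translation": [0.4,-9.5,0],"angular": [0,0,5.2],"gripper": 0.5},{"translation": [0.4,-9.5,0],"angular": [0,0,5.2],"gripper": 0.5},{"translation": [0.4,-9.5,0],"angular": [0,0,5.2],"gripper": 0.5},{"translation": [0.4,-9.5,0],"angular": [0,0,5.2],"gripper": 0.5},{"translation": [0.4,-9.5,0],"angular": [0,0,5.2],"gripper": 0.5},{"translation": [0.4,-9.5,0],"angular": [0,0,5.2],"gripper": 0.5},{"translation": [0.4,-9.5,0],"angular": [0,0,5.2],"gripper": 0.5},{"translation": [0.4,-9.5,0],"angular": [0,0,5.2],"gripper": 0.5},{"translation": [0.4,-9.5,0],"angular": [0,0,5.2],"gripper": 0.5},{"translation": [0.4,-9.5,0],"angular": [0,0,5.2],"gripper": 0.5},{"translation": [0.4,-9.5,0],"angular": [0,0,5.2],"gripper": 0.5},{"translation": [0.4,-9.5,0],"angular": [0,0,5.2],"gripper": 0.5},{"translation": [0.4,-9.5,0],"angular": [0,0,5.2],"gripper": 0.5},{"translation": [0.4,-9.5,0],"angular": [0,0,5.2],"gripper": 0.5},{"translation": [0.4,-9.5,0],"angular": [0,0,5.2],"gripper": 0.5},{"translation": [0.4,-9.5,0],"angular": [0,0,5.2],"gripper": 0.5},{"translation": [0,0,0],"angular": [0,0,0],"gripper": 0.5}]'

```text
t: 4.85
position: [0.4021, 0.196, 0.1217]
eef_rot: [2.252, 2.19, 0.003]
contact_force: [-0.5, -0.9, 0.8]
finger_gap: 0.0428
gripper_force: 0.0
```

```bash
python3 - <<'E'
from h import *
p,R,s=pose(); d=p[:2]-[.4045,.3048]; print(p,np.hypot(*d),np.degrees(np.arctan2(d[1],d[0])),s['contact_force'],s['finger_gap'])
E
```

```text
[0.40212104 0.19603628 0.12165359] 0.10878972947494783 -91.25301772538778 [-0.48348848 -0.88861046  0.84109252] 0.04280990665813179
```

step_arm --moves '[{"translation": [0,-9,0],"angular": [0,0,4],"gripper": 0.5},{"translation": [0,-6,0],"angular": [0,0,0],"gripper": 0.5},{"translation": [0,-5,0],"angular": [0,0,0],"gripper": 0.5},{"translation": [0,0,0],"angular": [0,0,0],"gripper": 0.5}]'

```text
t: 5.25
position: [0.3857, 0.1973, 0.1212]
eef_rot: [2.318, 2.111, 0.01]
contact_force: [9.9, -5.8, -2.7]
finger_gap: 0.0423
gripper_force: 5.3
```

```bash
python3 - <<'E'
from h import *
delta([.38,.2,.2]); p,R,s=pose(); d=p[:2]-[.4045,.3048]; print(np.hypot(*d),np.degrees(np.arctan2(d[1],d[0])))
S,D=grab('scene','s1'),grab('side','d1')
a=cv2.resize(S['img'][90:180,340:420],None,fx=5,fy=5,interpolation=2); b=cv2.resize(D['img'][230:320,290:390],(400,450*400//400),interpolation=2)[:450]
cv2.imwrite('pics/c4.png',np.hstack([a,b]))
E
```

```text
at [0.3857 0.1973 0.1212] yaw 5.4 delta [  2.2  -5.2 -78.9] turn None gap 0.0423 F [ 9.9 -5.8 -2.7] t 5.2
0.10915229301929816 -99.92726260142345
```

View pics/c4.png

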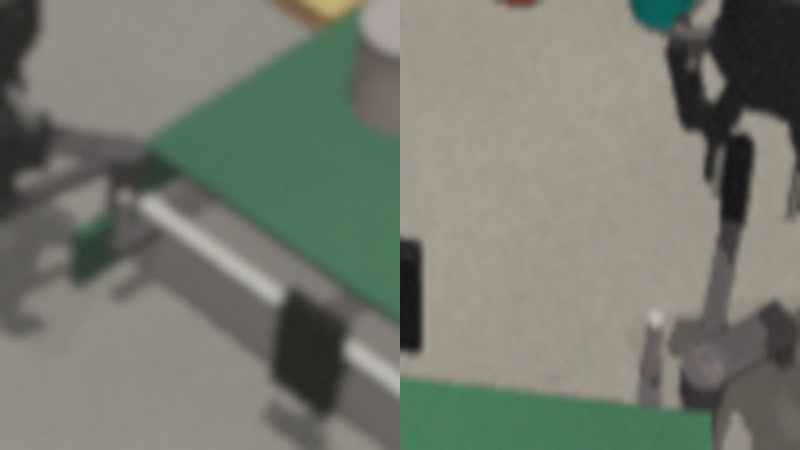

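The lever is against its end stop (about 11 N of push), beside the tray. Now the handle.

step_arm --moves '[{"translation": [0,6,0],"angular": [0,0,0],"gripper": 0.5},{"translation": [0,0,-25],"angular": [0,0,0],"gripper": 0.5},{"translation": [0,0,-35],"angular": [0,0,0],"gripper": 0.4},{"translation": [0,0,-40],"angular": [0,0,0],"gripper": 0.4},{"translation": [0,0,-20],"angular": [0,0,7.8],"gripper": 0.4},{"translation": [0,0,0],"angular": [0,0,7.8],"gripper": 0.4},{"translation": [0,0,0],"angular": [0,0,7.8],"gripper": 0.4},{"translation": [0,0,0],"angular": [0,0,7.8],"gripper": 0.4},{"translation": [0,0,0],"angular": [0,0,7.8],"gripper": 0.4},{"translation": [0,0,0],"angular": [0,0,7.8],"gripper": 0.4},{"translation": [0,0,0],"angular": [0,0,7.8],"gripper": 0.4},{"translation": [0,0,0],"angular": [0,0,7.8],"gripper": 0.4},{"translation": [0,0,0],"angular": [0,0,7.8],"gripper": 0.4},{"translation": [0,0,0],"angular": [0,0,7.8],"gripper": 0.4},{"translation": [0,0,0],"angular": [0,0,0],"gripper": 0.4}]'

```text
t: 6.85
position: [0.3878, 0.1969, 0.2403]
eef_rot: [-3.136, -0.178, 0.001]
contact_force: [0.2, 0.8, -0.8]
finger_gap: 0.0343
gripper_force: 0.0
```

```bash
python3 - <<'E'
from h import *
delta([.608,.292,.092],83); print(pose()[2]['joint_pos'])
E
```

```text
at [0.3878 0.1969 0.2403] yaw 83.5 delta [229.6 -69.5 148.2] turn -0.5 gap 0.0343 F [ 0.2  0.8 -0.8] t 6.8
[4.43055348e-01 9.94399648e-02 1.86052942e+00 4.65417739e-04
 1.18228124e+00 1.90031832e+00]
```

step_arm --moves '[{"translation": [33,-10,0],"angular": [0,0,0],"gripper": 0.4},{"translation": [33,-10,0],"angular": [0,0,0],"gripper": 0.4},{"translation": [33,-10,0],"angular": [0,0,0],"gripper": 0.4},{"translation": [33,-10,0],"angular": [0,0,0],"gripper": 0.4},{"translation": [33,-10,0],"angular": [0,0,0],"gripper": 0.4},{"translation": [33,-10,0],"angular": [0,0,0],"gripper": 0.4},{"translation": [32,-10,0],"angular": [0,0,0],"gripper": 0.4},{"translation": [0,0,30],"angular": [0,0,0],"gripper": 0.4},{"translation": [0,0,30],"angular": [0,0,0],"gripper": 0.4},{"translation": [0,0,30],"angular": [0,0,0],"gripper": 0.4},{"translation": [0,0,30],"angular": [0,0,0],"gripper": 0.4},{"translation": [0,0,28],"angular": [0,0,0],"gripper": 0.4},{"translation": [0,0,0],"angular": [0,0,0],"gripper": 0.2},{"translation": [0,0,0],"angular": [0,0,0],"gripper": 0.1},{"translation": [0,0,0],"angular": [0,0,0],"gripper": 0.1},{"translation": [0,0,0],"angular": [0,0,0],"gripper": 0.1}]' --grip_force 30

```text
t: 8.45
position: [0.6073, 0.2918, 0.0902]
eef_rot: [3.135, 0.177, -0.007]
contact_force: [-0.6, 2.5, -23.9]
finger_gap: 0.014
gripper_force: 35.3
```

step_arm --moves '[{"translation": [0,10,0],"angular": [0,0,0],"gripper": 0.1},{"translation": [0,20,0],"angular": [0,0,0],"gripper": 0.1},{"translation": [0,20,0],"angular": [0,0,0],"gripper": 0.1},{"translation": [0,20,0],"angular": [0,0,0],"gripper": 0.1},{"translation": [0,20,0],"angular": [0,0,0],"gripper": 0.1},{"translation": [0,20,0],"angular": [0,0,0],"gripper": 0.1},{"translation": [0,20,0],"angular": [0,0,0],"gripper": 0.1},{"translation": [0,20,0],"angular": [0,0,0],"gripper": 0.1},{"translation": [0,20,0],"angular": [0,0,0],"gripper": 0.1},{"translation": [0,10,0],"angular": [0,0,0],"gripper": 0.1},{"translation": [0,5,0],"angular": [0,0,0],"gripper": 0.1},{"translation": [0,5,0],"angular": [0,0,0],"gripper": 0.1},{"translation": [0,3,0],"angular": [0,0,0],"gripper": 0.1},{"translation": [0,0,0],"angular": [0,0,0],"gripper": 0.1}]'

```text
t: 9.85
position: [0.6299, 0.1051, 0.0904]
eef_rot: [-3.128, -0.173, 0.001]
contact_force: [1.6, 18.3, -26.1]
finger_gap: 0.0142
gripper_force: 16.7
```

The tray is against its end stop, 188 mm out. I'll release, lift, and look into it.

step_arm --moves '[{"translation": [0,0,0],"angular": [0,0,0],"gripper": 0.4},{"translation": [0,0,0],"angular": [0,0,0],"gripper": 0.4},{"translation": [0,0,-30],"angular": [0,0,0],"gripper": 0.4},{"translation": [0,0,-40],"angular": [0,0,0],"gripper": 0.4},{"translation": [0,0,-45],"angular": [0,0,0],"gripper": 0.5},{"translation": [0,0,-45],"angular": [0,0,0],"gripper": 0.8},{"translation": [0,0,-40],"angular": [0,0,0],"gripper": 1},{"translation": [0,-30,0],"angular": [0,0,0],"gripper": 1},{"translation": [0,-40,0],"angular": [0,0,0],"gripper": 1},{"translation": [0,-40,0],"angular": [0,0,0],"gripper": 1},{"translation": [0,0,0],"angular": [0,0,0],"gripper": 1}]'

```text
t: 10.95
position: [0.6181, 0.2131, 0.2961]
eef_rot: [-3.133, -0.181, -0.011]
contact_force: [-0.3, -0.2, -0.4]
finger_gap: 0.0854
gripper_force: 0.0
```

```bash
python3 - <<'E'
from h import *
grab('wrist','w3'); delta([.63,.1,.3]); W=load('w3')
xh=np.array([-.1202,.9927]); yh=np.array([-.9927,-.1202]); h=np.array([.6299,.1051])
for a,b in [(0,0),(.05,.1147),(.05,-.0328)]: print(a,b,proj(W,np.r_[h+a*xh+b*yh,.125 if a==0 else .055]))
E
```

```text
at [0.6185 0.2108 0.2958] yaw 83.5 delta [ -1.1 111.4  -4.3] turn None gap 0.0856 F [ 0.8 -0.6 -0.4] t 11.0
0 0 [[437.55854377 177.27325633]]
0.05 0.1147 [[370.29494725 254.33596821]]
0.05 -0.0328 [[374.92476603 134.48655908]]
```

View pics/w3.png

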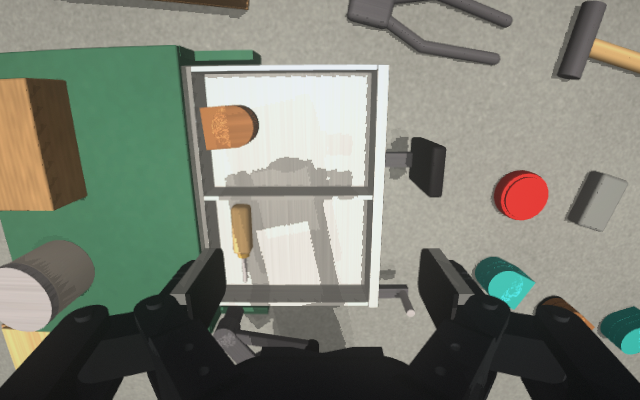

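The view shows:
- **Upper compartment:** the heel sample at (230,127). This is tray_right, on the -y side.
- **Lower compartment:** the awl sample at (241,240). This is tray_left.
- **Handle:** at (430,167).

Next I'll measure the compartment walls and samples.

```bash
python3 - <<'E'
from h import *
W=load('w3'); xh=np.array([-.1202,.9927]); yh=np.array([-.9927,-.1202]); h=np.array([.6299,.1051])
f=lambda px,z: (lambda P:(1000*(P-h)@xh-246,1000*(P-h)@yh))(onz(W,[px],z)[0,:2])
print('housing-frame x, y rel handle (mm)')
for n,px,z in [('part front',(372,197),.055),('part top edge',(372,187),.055),('part bot edge f',(372,198),.055),('part back',(204,197),.055),('outer R in',(372,75),.055),('outer R floor',(366,77),.012),('front panel out corner R',(388,66),.06),('left front corner',(378,306),.06),('hood edge',(185,120),.096),('hood edge2',(193,250),.096),('hoodR corner',(180,46),.096),
 ('heel top TL',(202,108),.048),('heel top r',(250,127),.048),('heel top BL',(204,148),.048),('awl end',(241,205),.023),('awl handle end',(242,258),.023),('awl tip',(245,281),.015)]:
    print(n,np.round(f(px,z),1))
E
```

```text
housing-frame x, y rel handle (mm)
part front [-195.3   40.3]
part top edge [-194.9   28.1]
part bot edge f [-195.3   41.5]
part back [ 3.7 39.3]
outer R in [-190.7  -96.2]
outer R floor [-189.7  -96.7]
front panel out corner R [-206.6 -105. ]
left front corner [-208.1  186.2]
hood edge [ -0.7 -52.9]
hood edge2 [ 7.2 88.5]
hoodR corner [  -3.2 -121.8]
heel top TL [ -1.9 -63.1]
heel top r [-55.  -41.3]
heel top BL [  0.2 -17.9]
awl end [-31.5  59.9]
awl handle end [-27.1 135.6]
awl tip [-26.4 175.9]
```

step_arm --moves '[{"translation": [-18,44,-6],"angular": [0,0,0],"gripper": 1},{"translation": [-18,44,-6],"angular": [0,0,0],"gripper": 1},{"translation": [-18,44,-6],"angular": [0,0,0],"gripper": 1},{"translation": [-18,44,-6],"angular": [0,0,0],"gripper": 1},{"translation": [-18,44,-6],"angular": [0,0,0],"gripper": 1},{"translation": [-18,44,-6],"angular": [0,0,0],"gripper": 1},{"translation": [-18,44,-6],"angular": [0,0,0],"gripper": 1},{"translation": [-18,44,-6],"angular": [0,0,0],"gripper": 1},{"translation": [-18,44,-6],"angular": [0,0,0],"gripper": 1},{"translation": [0,0,0],"angular": [0,0,-7.6],"gripper": 1},{"translation": [0,0,0],"angular": [0,0,-7.6],"gripper": 1},{"translation": [0,0,0],"angular": [0,0,-7.6],"gripper": 1},{"translation": [0,0,0],"angular": [0,0,-7.6],"gripper": 1},{"translation": [0,0,0],"angular": [0,0,-7.6],"gripper": 1},{"translation": [0,0,0],"angular": [0,0,-7.6],"gripper": 1},{"translation": [0,0,0],"angular": [0,0,-7.6],"gripper": 1},{"translation": [0,0,0],"angular": [0,0,-7.6],"gripper": 1},{"translation": [0,0,0],"angular": [0,0,-7.6],"gripper": 1},{"translation": [0,0,0],"angular": [0,0,-7.6],"gripper": 1},{"translation": [0,0,0],"angular": [0,0,-7.6],"gripper": 1}]'

```text
t: 13.0
position: [0.5005, -0.2037, 0.3487]
eef_rot: [2.214, 2.222, 0.001]
contact_force: [0.0, -0.6, -0.7]
finger_gap: 0.0857
gripper_force: 0.0
```

```bash
python3 - <<'E'
from h import *
f=grab('wrist','w4'); delta([.5,-.2,.35],0)
hsv=cv2.cvtColor(f['img'],cv2.COLOR_BGR2HSV)
m=((hsv[...,0]<25)&(hsv[...,1]>90)&(hsv[...,2]>50)).astype(np.uint8)
k,l,st,c=cv2.connectedComponentsWithStats(m)
for i in range(1,k):
    if st[i,4]>80: print(st[i],c[i].round(1),onz(f,[c[i]],.036).round(3),hsv[l==i].mean(0).round())
E
```

```text
at [ 0.5005 -0.2037  0.3487] yaw -0.4 delta [ 3.7 -0.5 -1.3] turn 0.4 gap 0.0855 F [ 0.1 -0.6 -0.4] t 13.1
[ 370    8   52   55 2231] [395.6  35. ] [[ 0.593 -0.058  0.036]] [  1. 176. 221.]
[ 487   65   55  161 2593] [514.  143.3] [[ 0.765 -0.192  0.036]] [ 19. 109. 204.]
[ 233  103   49   50 1589] [259.4 125.5] [[ 0.419 -0.17   0.036]] [ 13. 135. 129.]
[353 202  51  30 589] [376.7 214.5] [[ 0.581 -0.295  0.036]] [ 20. 104. 202.]
[ 269  247   33   42 1216] [285.4 269.2] [[ 0.447 -0.383  0.036]] [ 13. 135. 180.]
[ 354  250   43   44 1342] [375.  273.2] [[ 0.583 -0.39   0.036]] [ 13. 134. 168.]
[634 263   6  28 111] [637.2 274.8] [[ 1.012 -0.401  0.036]] [ 14. 118.  86.]
[ 401  293   36   59 1172] [417.1 319.9] [[ 0.656 -0.476  0.036]] [ 20. 108. 200.]
```

View pics/w4.png

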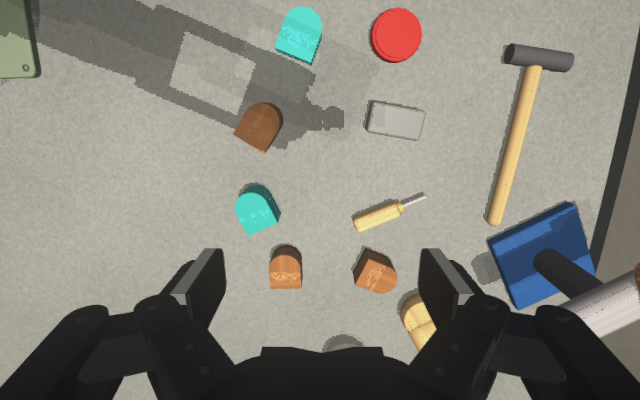

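The view shows three brown heel blocks at (259,125), (285,269) and (375,273), and the awl at (377,214) with its spike to the upper right. I'll enlarge them to get their corners.

```bash
python3 - <<'E'
from h import *
f=load('w4')['img']; T=[]
for (x,y) in [(228,97),(255,240),(345,240),(348,185)]: T.append(cv2.resize(f[y:y+60,x:x+60 if y!=185 else x+60],(300,300),interpolation=2))
s=load('s1')['img']
for (x,y) in [(226,178),(166,218),(186,252)]: T.append(cv2.resize(s[y:y+40,x:x+40],(300,300),interpolation=2))
T.append(cv2.resize(f[185:245,368:428],(300,300),interpolation=2))
m=np.vstack([np.hstack(T[:4]),np.hstack(T[4:])]); cv2.imwrite('pics/c5.png',cv2.resize(m,(800,400)))
E
```

```text
(no output)
```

View pics/c5.png

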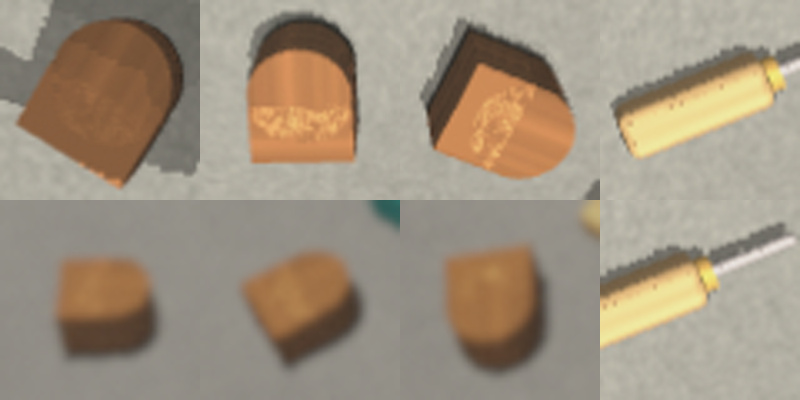

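```bash
python3 - <<'E'
from h import *
W,S=load('w4'),load('s1')
d={'A':[((233.1,133.9),(238.4,190.4)),((264.6,152.8),(237.4,200.6))],'B':[((270,288.6),(174.4,235.4)),((302.1,288),(182.4,246.4))],'C':[((368.1,258.9),(212.6,261.4)),((355.2,285),(195,263))],'awl':[((356.7,224.6),(224.6,252.6)),((398.4,207.5),(242.6,263.4))]}
for n,v in d.items():
    T=[tri([W,S],p) for p in v]; print(n,np.round(T,4).tolist(),'len',np.linalg.norm(T[0][:2]-T[1][:2]).round(4))
    for z in ((.034,.038,.042) if n!='awl' else (.020,)):
        q=onz(W,[p[0] for p in v],z)[:,:2]; m=q.mean(0); e=q[1]-q[0]; L=np.linalg.norm(e); e/=L
        print('  z',z,'mid',m.round(4),'len',L.round(4),'edge ang',np.degrees(np.arctan2(e[1],e[0])).round(1))
E
```

```text
A [[0.3838, -0.1806, 0.0366], [0.4261, -0.2048, 0.045]] len 0.0487
  z 0.034 mid [ 0.4033 -0.1943] len 0.0486 edge ang -31.8
  z 0.038 mid [ 0.4042 -0.1937] len 0.0481 edge ang -31.8
  z 0.042 mid [ 0.405  -0.1931] len 0.0477 edge ang -31.8
B [[0.4233, -0.4186, 0.0308], [0.4739, -0.4155, 0.0325]] len 0.0507
  z 0.034 mid [ 0.447  -0.4179] len 0.0498 edge ang 1.5
  z 0.038 mid [ 0.4475 -0.4154] len 0.0493 edge ang 1.5
  z 0.042 mid [ 0.448  -0.4128] len 0.0489 edge ang 1.5
C [[0.5729, -0.3651, 0.0341], [0.5537, -0.408, 0.0392]] len 0.047
  z 0.034 mid [ 0.5628 -0.3896] len 0.0483 edge ang -111.7
  z 0.038 mid [ 0.5622 -0.3873] len 0.0479 edge ang -111.7
  z 0.042 mid [ 0.5617 -0.3849] len 0.0474 edge ang -111.7
awl [[0.5549, -0.3193, 0.0153], [0.6165, -0.2928, 0.0137]] len 0.0671
  z 0.02 mid [ 0.5847 -0.3039] len 0.0665 edge ang 24.0
```

Measured (m, ° about the tool's z):

| Item | Height | Centre | Yaw |
|---|---|---|---|
| Heel A | ≈42 mm | (.420, -.169) | 32 |
| Heel B | ≈34 mm | (.446, -.389) | -1.5 |
| Heel C | ≈38 mm | (.589, -.398) | -68 |
| Awl handle | – | (.585, -.304) | 66 |

Awl first.

step_arm --moves '[{"translation": [-25,21,25],"angular": [0,0,7.4],"gripper": 0.5},{"translation": [0,0,30],"angular": [0,0,7.4],"gripper": 0.5},{"translation": [0,0,30],"angular": [0,0,7.4],"gripper": 0.5},{"translation": [0,0,30],"angular": [0,0,7.4],"gripper": 0.5},{"translation": [0,0,30],"angular": [0,0,7.4],"gripper": 0.5},{"translation": [0,0,0],"angular": [0,0,7.4],"gripper": 0.5},{"translation": [0,0,0],"angular": [0,0,7.4],"gripper": 0.5},{"translation": [0,0,0],"angular": [0,0,7.4],"gripper": 0.5},{"translation": [0,0,0],"angular": [0,0,7.2],"gripper": 0.5},{"translation": [0,0,0],"angular": [0,0,0],"gripper": 0.5}]'

```text
t: 14.05
position: [0.5222, -0.2285, 0.2031]
eef_rot: [3.074, 0.637, 0.004]
contact_force: [-0.7, 0.9, -0.4]
finger_gap: 0.0429
gripper_force: 0.0
```

```bash
cat >> h.py <<'E'
def blobs(f,zz,amin=60):
    hsv=cv2.cvtColor(f['img'],cv2.COLOR_BGR2HSV)
    m=((hsv[...,0]<25)&(hsv[...,1]>90)&(hsv[...,2]>50)).astype(np.uint8)
    k,l,st,c=cv2.connectedComponentsWithStats(m)
    for i in range(1,k):
        if st[i,4]>amin: print(st[i],c[i].round(1),onz(f,[c[i]],zz)[0,:2].round(4),hsv[l==i].mean(0).round())
E
python3 - <<'E'
from h import *
W=grab('wrist','w5'); blobs(W,.015,200); delta([.585,-.304,.016],66)
print(proj(W,[.585,-.304,.020]))
S=grab('scene','s5'); blobs(S,.017,60)
E
```

```text
[ 139    0   78   61 4019] [178.3  27. ] [ 0.5933 -0.0579] [  1. 178. 226.]
[405 103  32  79 897] [416.4 140.5] [ 0.587  -0.3005] [ 19. 105. 202.]
[ 570  102   70   72 3629] [606.8 140.9] [ 0.666  -0.4792] [ 20. 106. 196.]
[ 462  150   81   71 3586] [505.1 181.8] [ 0.5867 -0.4036] [ 14. 135. 187.]
[ 197  210   65   70 2748] [225.9 240.8] [ 0.4135 -0.1653] [ 13. 137. 167.]
[411 265  51  31 861] [436.2 279.5] [ 0.4608 -0.3929] [ 13. 128. 137.]
at [ 0.5222 -0.2283  0.2028] yaw 66.4 delta [ 27.   94.  187.1] turn -0.4 gap 0.0427 F [-0.1  0.5  0.2] t 14.1
[[420.11882088 144.56265884]]
[ 346    0   80   66 3172] [391.8  23.4] [-0.1203  0.8733] [ 15. 118.  86.]
[460   0  17   6  85] [468.3   2.1] [-0.0552  1.2991] [ 13. 139.  81.]
[537  15  31  36 690] [550.9  33.4] [0.3517 1.4   ] [ 13. 138.  80.]
[372  63  50  32 758] [395.1  78.4] [0.205  0.6194] [ 20. 100. 181.]
[  545    79    95   230 11752] [606.5 210.8] [1.0972 0.7233] [ 13. 151.  72.]
[ 432  107   46   38 1069] [453.9 125.5] [0.5431 0.6132] [ 17. 117. 139.]
[375 148  15  11  75] [382.  153.1] [0.5027 0.3112] [ 20. 100. 177.]
[ 441  155  101   85 4759] [490.  195.9] [0.8484 0.4718] [ 16. 118. 124.]
[407 163  18  19 247] [414.4 172.2] [0.6338 0.3429] [ 14. 130. 140.]
[237 189  19  19 309] [246.2 198.3] [ 0.4116 -0.1698] [ 13. 129. 122.]
[298 212  21  20 341] [308.1 221.1] [ 0.6002 -0.0572] [  2. 172. 178.]
[175 229  22  20 308] [186.  237.8] [ 0.4427 -0.3913] [ 14. 131. 142.]
[223 251  22  16 167] [233.6 258.8] [ 0.59   -0.3077] [ 20. 101. 181.]
[195 261  19  24 362] [204.4 272.3] [ 0.5824 -0.3968] [ 14. 133. 144.]
[261 270  76  41 548] [298.3 290.3] [ 0.7817 -0.2084] [ 19. 103. 178.]
[ 139  298   65   68 2073] [171.4 332.4] [ 0.6967 -0.545 ] [ 19. 107. 164.]
[ 253  312   39   44 1018] [272.4 333.6] [ 0.8484 -0.3303] [ 15. 115. 161.]
```

step_arm --moves '[{"translation": [9,31,20],"angular": [0,0,0],"gripper": 0.5},{"translation": [9,31,30],"angular": [0,0,0],"gripper": 0.5},{"translation": [9,31,30],"angular": [0,0,0],"gripper": 0.5},{"translation": [0,0,35],"angular": [0,0,0],"gripper": 0.5},{"translation": [0,0,30],"angular": [0,0,0],"gripper": 0.5},{"translation": [0,0,25],"angular": [0,0,0],"gripper": 0.5},{"translation": [0,0,15],"angular": [0,0,0],"gripper": 0.5},{"translation": [0,0,0],"angular": [0,0,0],"gripper": 0.3},{"translation": [0,0,0],"angular": [0,0,0],"gripper": 0.15},{"translation": [0,0,0],"angular": [0,0,0],"gripper": 0.15},{"translation": [0,0,0],"angular": [0,0,0],"gripper": 0.15}]' --grip_force 40

```text
t: 15.25
position: [0.585, -0.3018, 0.0179]
eef_rot: [3.073, 0.643, 0.003]
contact_force: [-0.3, -0.2, -0.6]
finger_gap: 0.023
gripper_force: 45.5
```

step_arm --moves '[{"translation": [0,0,-20],"angular": [0,0,0],"gripper": 0.15},{"translation": [0,0,-35],"angular": [0,0,0],"gripper": 0.15},{"translation": [0,0,-40],"angular": [0,0,0],"gripper": 0.15},{"translation": [0,0,-40],"angular": [0,0,0],"gripper": 0.15},{"translation": [0,0,-40],"angular": [0,0,0],"gripper": 0.15},{"translation": [0,0,-25],"angular": [0,0,0],"gripper": 0.15},{"translation": [0,0,0],"angular": [0,0,5.5],"gripper": 0.15},{"translation": [0,0,0],"angular": [0,0,5.5],"gripper": 0.15},{"translation": [0,0,0],"angular": [0,0,5.5],"gripper": 0.15},{"translation": [0,0,0],"angular": [0,0,0],"gripper": 0.15}]'

```text
t: 16.25
position: [0.5842, -0.3014, 0.2173]
eef_rot: [3.135, 0.195, 0.002]
contact_force: [-0.6, -0.6, -1.1]
finger_gap: 0.0228
gripper_force: 45.6
```

```bash
python3 - <<'E'
from h import *
delta([.5,.227,.215],83)
E
```

```text
at [ 0.5842 -0.3014  0.2173] yaw 82.9 delta [ -18.  -534.7    1.9] turn 0.1 gap 0.0228 F [-0.6 -0.6 -1.1] t 16.2
```

The awl is held. Carrying it to the left compartment.

step_arm --moves '[{"translation": [-3,-38,0],"angular": [0,0,0],"gripper": 0.15},{"translation": [-3,-38,0],"angular": [0,0,0],"gripper": 0.15},{"translation": [-3,-38,0],"angular": [0,0,0],"gripper": 0.15},{"translation": [-3,-38,0],"angular": [0,0,0],"gripper": 0.15},{"translation": [-3,-38,0],"angular": [0,0,0],"gripper": 0.15},{"translation": [-3,-38,0],"angular": [0,0,0],"gripper": 0.15},{"translation": [-3,-38,0],"angular": [0,0,0],"gripper": 0.15},{"translation": [-3,-38,0],"angular": [0,0,0],"gripper": 0.15},{"translation": [-3,-38,0],"angular": [0,0,0],"gripper": 0.15},{"translation": [-3,-38,0],"angular": [0,0,0],"gripper": 0.15},{"translation": [-3,-38,0],"angular": [0,0,0],"gripper": 0.15},{"translation": [-3,-38,0],"angular": [0,0,0],"gripper": 0.15},{"translation": [-3,-38,0],"angular": [0,0,0],"gripper": 0.15},{"translation": [-2,-44,0],"angular": [0,0,0],"gripper": 0.15},{"translation": [0,0,0],"angular": [0,0,0],"gripper": 0.15}]'

```text
t: 17.75
position: [0.4761, 0.2318, 0.2169]
eef_rot: [-3.132, -0.206, -0.002]
contact_force: [0.4, -1.1, -2.0]
finger_gap: 0.0231
gripper_force: 45.6
```

```bash
python3 - <<'E'
from h import *
delta([.4774,.2276,.032],83); W=grab('wrist','w6'); blobs(W,.04,100)
E
```

```text
at [0.4761 0.2318 0.2169] yaw 82.5 delta [  0.4   4.8 184.9] turn 0.5 gap 0.0231 F [ 0.4 -1.1 -2. ] t 17.8
[   0    0   29   42 1069] [12.3 21.1] [0.5804 0.5268] [ 17. 118.  67.]
[ 582   56   58   67 3326] [613.1  89.8] [ 0.5922 -0.0258] [  1. 193. 178.]
[ 235   90   28   76 1496] [249.  130.6] [0.5081 0.3047] [ 20. 105. 215.]
[ 293  173   57  164 8302] [321.6 256.3] [0.3898 0.2214] [ 18. 117. 159.]
[624 239  16  43 435] [633.  258.2] [ 0.4284 -0.1161] [ 13. 131.  60.]
[   0  264   50  134 3928] [ 18.4 338.8] [0.2281 0.5682] [ 19. 110. 167.]
```

step_arm --moves '[{"translation": [0,5,30],"angular": [0,0,0],"gripper": 0.15},{"translation": [0,0,40],"angular": [0,0,0],"gripper": 0.15},{"translation": [0,0,40],"angular": [0,0,0],"gripper": 0.15},{"translation": [0,0,35],"angular": [0,0,0],"gripper": 0.15},{"translation": [0,0,25],"angular": [0,0,0],"gripper": 0.15},{"translation": [0,0,13],"angular": [0,0,0],"gripper": 0.15},{"translation": [0,0,0],"angular": [0,0,0],"gripper": 0.15},{"translation": [0,0,0],"angular": [0,0,0],"gripper": 0.4},{"translation": [0,0,0],"angular": [0,0,0],"gripper": 0.4},{"translation": [0,0,-25],"angular": [0,0,0],"gripper": 0.4},{"translation": [0,0,-40],"angular": [0,0,0],"gripper": 0.4},{"translation": [0,0,-45],"angular": [0,0,0],"gripper": 0.7},{"translation": [0,0,-45],"angular": [0,0,0],"gripper": 0.8},{"translation": [0,0,-30],"angular": [0,0,0],"gripper": 0.8}]'

```text
t: 19.2
position: [0.4787, 0.2227, 0.2234]
eef_rot: [-3.133, -0.195, -0.011]
contact_force: [0.5, -0.2, -0.2]
finger_gap: 0.0684
gripper_force: 0.0
```

```bash
python3 - <<'E'
from h import *
W=grab('wrist','w7'); blobs(W,.03,100); delta([.4203,-.1685,.22],32)
S=grab('scene','s7'); blobs(S,.017,60)
E
```

```text
[   0    0   25   49 1029] [10.2 25.2] [0.5843 0.5355] [ 17. 118.  67.]
[ 567   56   73   67 3807] [603.8  89.1] [ 0.5955 -0.0405] [  1. 192. 187.]
[ 227   94   27   74 1384] [241.  133.6] [0.5064 0.3066] [ 20. 105. 215.]
[ 312  133   23   74 1511] [322.9 170.8] [0.4794 0.2224] [ 19. 107. 191.]
[614 234  26  52 938] [628.9 257.3] [ 0.4238 -0.1377] [ 13. 133.  63.]
[   0  266   44  131 3288] [ 15.9 334.4] [0.2252 0.5792] [ 19. 110. 165.]
at [0.4808 0.2237 0.2277] yaw 82.9 delta [-108.7  381.7    4.4] turn -50.9 gap 0.0681 F [1.1 1.2 3.5] t 19.2
[ 379    0   47   66 2047] [403.5  28.1] [-0.0591  0.8913] [ 16. 119.  87.]
[460   0  17   6  86] [468.2   2.1] [-0.0555  1.2987] [ 13. 138.  80.]
[537  15  31  36 685] [550.9  33.4] [0.3519 1.3997] [ 13. 139.  80.]
[375  63  47  32 734] [395.9  78.5] [0.2079 0.6216] [ 21. 102. 180.]
[  545    79    95   230 11757] [606.5 210.8] [1.0971 0.7233] [ 13. 151.  72.]
[ 432  107   46   38 1072] [453.9 125.5] [0.543  0.6131] [ 17. 117. 138.]
[375 147  15  12  83] [382.  152.7] [0.5012 0.3121] [ 19. 104. 175.]
[349 152  17  14 111] [357.1 158.3] [0.4733 0.2261] [ 18. 105. 158.]
[ 442  155  100   85 4758] [490.  195.9] [0.8484 0.4718] [ 16. 118. 124.]
[407 163  18  19 248] [414.4 172.3] [0.634  0.3428] [ 14. 131. 139.]
[238 190  18  18 298] [246.3 198.4] [ 0.412  -0.1696] [ 14. 127. 133.]
[298 212  21  20 340] [308.1 221.2] [ 0.6002 -0.0574] [  2. 172. 177.]
[175 229  22  20 307] [185.9 237.8] [ 0.4426 -0.3914] [ 14. 131. 142.]
[195 261  19  24 360] [204.4 272.3] [ 0.5823 -0.3968] [ 14. 133. 143.]
[261 270  76  41 543] [298.5 290.2] [ 0.7817 -0.2079] [ 19. 103. 177.]
[ 139  298   65   68 2075] [171.4 332.4] [ 0.6967 -0.5451] [ 19. 107. 163.]
[ 253  312   39   44 1015] [272.4 333.5] [ 0.8483 -0.3302] [ 15. 115. 161.]
```

The awl is in the compartment. Next heel A.

step_arm --moves '[{"translation": [-10,35,0],"angular": [0,0,0],"gripper": 0.8},{"translation": [-10,35,0],"angular": [0,0,0],"gripper": 0.8},{"translation": [-10,35,0],"angular": [0,0,0],"gripper": 0.8},{"translation": [-10,35,0],"angular": [0,0,0],"gripper": 0.8},{"translation": [-10,35,0],"angular": [0,0,0],"gripper": 0.8},{"translation": [-10,35,0],"angular": [0,0,0],"gripper": 0.8},{"translation": [-10,35,0],"angular": [0,0,0],"gripper": 0.8},{"translation": [-10,35,0],"angular": [0,0,0],"gripper": 0.8},{"translation": [-10,35,0],"angular": [0,0,0],"gripper": 0.8},{"translation": [-10,35,0],"angular": [0,0,0],"gripper": 0.8},{"translation": [-9,32,0],"angular": [0,0,0],"gripper": 0.8},{"translation": [0,0,0],"angular": [0,0,-7.3],"gripper": 0.8},{"translation": [0,0,0],"angular": [0,0,-7.3],"gripper": 0.8},{"translation": [0,0,0],"angular": [0,0,-7.3],"gripper": 0.8},{"translation": [0,0,0],"angular": [0,0,-7.3],"gripper": 0.8},{"translation": [0,0,0],"angular": [0,0,-7.3],"gripper": 0.8},{"translation": [0,0,0],"angular": [0,0,-7.3],"gripper": 0.8},{"translation": [0,0,0],"angular": [0,0,-7.1],"gripper": 0.8},{"translation": [0,0,0],"angular": [0,0,0],"gripper": 0.8}]'

```text
t: 21.2
position: [0.4163, -0.1701, 0.2184]
eef_rot: [2.748, 1.523, 0.0]
contact_force: [0.7, 0.3, -0.1]
finger_gap: 0.0681
gripper_force: 0.0
```

```bash
cat >> h.py <<'E'
def heel(f,cx,cy,z):
    """minAreaRect of the brown blob nearest (cx,cy) after casting its contour onto height z"""
    hsv=cv2.cvtColor(f['img'],cv2.COLOR_BGR2HSV)
    m=((hsv[...,0]<25)&(hsv[...,1]>90)&(hsv[...,2]>95)).astype(np.uint8)
    best=min((c for c in cv2.findContours(m,0,1)[0] if cv2.contourArea(c)>300),key=lambda c:np.hypot(*(onz(f,[c.reshape(-1,2).mean(0)],z)[0,:2]-[cx,cy])))
    P=(onz(f,best.reshape(-1,2),z)[:,:2]*1000).astype(np.float32); (c,s,a)=cv2.minAreaRect(P); print('rect centre',np.round(c,1),'size',np.round(s,1),'ang',round(a,1))
E
python3 - <<'E'
from h import *
W=grab('wrist','w8'); heel(W,.42,-.17,.042); delta([.4203,-.1685,.024],31.8)
E
```

```text
rect centre [ 420.2 -168.8] size [59.2 47.1] ang 56.9
at [ 0.4164 -0.1701  0.2184] yaw 32.1 delta [  3.4   2.4 194.4] turn -0.3 gap 0.0682 F [-0.1  0.1 -0.4] t 21.2
```

The heel A fit (centre 420, -169; 59×47 mm) agrees with the earlier estimate. Grasping.

step_arm --moves '[{"translation": [3,2,35],"angular": [0,0,0],"gripper": 0.8},{"translation": [0,0,40],"angular": [0,0,0],"gripper": 0.8},{"translation": [0,0,40],"angular": [0,0,0],"gripper": 0.8},{"translation": [0,0,35],"angular": [0,0,0],"gripper": 0.8},{"translation": [0,0,25],"angular": [0,0,0],"gripper": 0.8},{"translation": [0,0,15],"angular": [0,0,0],"gripper": 0.8},{"translation": [0,0,0],"angular": [0,0,0],"gripper": 0.6},{"translation": [0,0,0],"angular": [0,0,0],"gripper": 0.4},{"translation": [0,0,0],"angular": [0,0,0],"gripper": 0.4},{"translation": [0,0,0],"angular": [0,0,0],"gripper": 0.4}]' --grip_force 45

```text
t: 22.25
position: [0.4206, -0.1689, 0.0293]
eef_rot: [2.746, 1.522, 0.002]
contact_force: [-0.0, 0.2, -1.2]
finger_gap: 0.0472
gripper_force: 46.5
```

step_arm --moves '[{"translation": [0,0,-20],"angular": [0,0,0],"gripper": 0.4},{"translation": [0,0,-35],"angular": [0,0,0],"gripper": 0.4},{"translation": [0,0,-40],"angular": [0,0,0],"gripper": 0.4},{"translation": [0,0,-40],"angular": [0,0,0],"gripper": 0.4},{"translation": [0,0,-40],"angular": [0,0,0],"gripper": 0.4},{"translation": [0,0,-25],"angular": [0,0,7.3],"gripper": 0.4},{"translation": [0,0,0],"angular": [0,0,7.3],"gripper": 0.4},{"translation": [0,0,0],"angular": [0,0,7.3],"gripper": 0.4},{"translation": [0,0,0],"angular": [0,0,7.3],"gripper": 0.4},{"translation": [0,0,0],"angular": [0,0,7.3],"gripper": 0.4},{"translation": [0,0,0],"angular": [0,0,7.3],"gripper": 0.4},{"translation": [0,0,0],"angular": [0,0,7.3],"gripper": 0.4},{"translation": [0,0,0],"angular": [0,0,0],"gripper": 0.4}]'

```text
t: 23.55
position: [0.4198, -0.1686, 0.2289]
eef_rot: [3.135, 0.189, 0.002]
contact_force: [-0.5, -0.4, -0.4]
finger_gap: 0.0471
gripper_force: 46.7
```

```bash
python3 - <<'E'
from h import *
delta([.6876,.2088,.22],83)
E
```

```text
at [ 0.4198 -0.1686  0.2289] yaw 83.1 delta [ 311.2 -342.5    9. ] turn -0.1 gap 0.0471 F [-0.5 -0.4 -0.4] t 23.6
```

step_arm --moves '[{"translation": [26,-28.5,0],"angular": [0,0,0],"gripper": 0.4},{"translation": [26,-28.5,0],"angular": [0,0,0],"gripper": 0.4},{"translation": [26,-28.5,0],"angular": [0,0,0],"gripper": 0.4},{"translation": [26,-28.5,0],"angular": [0,0,0],"gripper": 0.4},{"translation": [26,-28.5,0],"angular": [0,0,0],"gripper": 0.4},{"translation": [26,-28.5,0],"angular": [0,0,0],"gripper": 0.4},{"translation": [26,-28.5,0],"angular": [0,0,0],"gripper": 0.4},{"translation": [26,-28.5,0],"angular": [0,0,0],"gripper": 0.4},{"translation": [26,-28.5,0],"angular": [0,0,0],"gripper": 0.4},{"translation": [26,-28.5,0],"angular": [0,0,0],"gripper": 0.4},{"translation": [26,-28.5,0],"angular": [0,0,0],"gripper": 0.4},{"translation": [25,-29,0],"angular": [0,0,0],"gripper": 0.4},{"translation": [0,0,0],"angular": [0,0,0],"gripper": 0.4},{"translation": [0,0,0],"angular": [0,0,0],"gripper": 0.4}]'

```text
t: 24.95
position: [0.6874, 0.2093, 0.2277]
eef_rot: [3.135, 0.194, -0.002]
contact_force: [1.0, -1.1, -0.9]
finger_gap: 0.0473
gripper_force: 46.8
```

```bash
python3 - <<'E'
from h import *
delta([.6876,.2088,.042],83); W=grab('wrist','w9'); blobs(W,.04,150)
xh=np.array([-.1202,.9927]); yh=np.array([-.9927,-.1202]); RC=np.array([.6454,.2581])
for a,b,z in[(-.1,.071,.06),(-.1,-.071,.06),(.041,0,.048)]: print(a,b,proj(W,np.r_[RC+a*xh+b*yh,z]))
E
```

```text
at [0.6874 0.2093 0.2277] yaw 82.9 delta [  0.4   0.4 185.7] turn 0.1 gap 0.0473 F [ 1.  -1.1 -0.9] t 24.9
[    0     0   229    62 11328] [121.3  24.8] [0.7997 0.4055] [ 16. 114. 192.]
[615 104  25  22 327] [627.9 114.8] [ 0.7821 -0.0841] [ 20. 105. 225.]
[   0  159   40  151 3460] [ 13.1 243.7] [0.5644 0.5405] [ 16. 113.  92.]
[ 169  172   62   53 2551] [198.3 198.3] [0.644  0.3308] [ 14. 128. 201.]
[  262   191   120   158 15545] [321.4 273.5] [0.5742 0.1959] [ 13. 137. 138.]
[ 501  238   61   55 2572] [531.2 265.2] [ 0.6107 -0.0332] [  1. 178. 218.]
-0.1 0.071 [[367.08273213 277.37824215]]
-0.1 -0.071 [[373.7331617  137.95368094]]
0.041 0 [[227.26946256 207.75545845]]
```

View pics/w9.png

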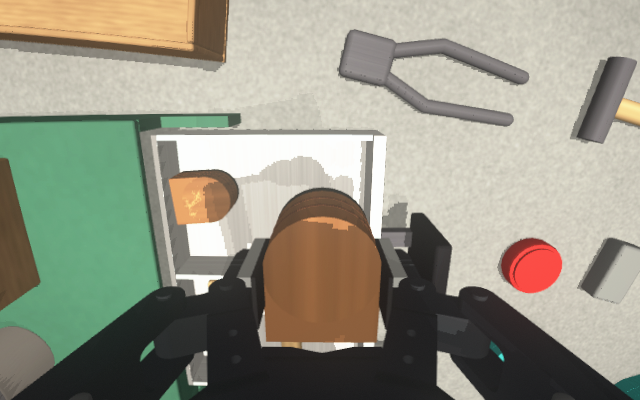

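The held heel sits centred. The front inner corner at (371,138) is within a few pixels of its prediction. Lowering.

step_arm --moves '[{"translation": [0,0,35],"angular": [0,0,0],"gripper": 0.4},{"translation": [0,0,40],"angular": [0,0,0],"gripper": 0.4},{"translation": [0,0,40],"angular": [0,0,0],"gripper": 0.4},{"translation": [0,0,35],"angular": [0,0,0],"gripper": 0.4},{"translation": [0,0,20],"angular": [0,0,0],"gripper": 0.4},{"translation": [0,0,13],"angular": [0,0,0],"gripper": 0.4},{"translation": [0,0,0],"angular": [0,0,0],"gripper": 0.4},{"translation": [0,0,0],"angular": [0,0,0],"gripper": 0.63},{"translation": [0,0,0],"angular": [0,0,0],"gripper": 0.63},{"translation": [0,0,0],"angular": [0,0,0],"gripper": 0.63},{"translation": [0,0,-20],"angular": [0,0,0],"gripper": 0.63},{"translation": [0,0,-35],"angular": [0,0,0],"gripper": 0.63},{"translation": [0,0,-45],"angular": [0,0,0],"gripper": 0.8},{"translation": [0,0,-45],"angular": [0,0,0],"gripper": 0.8},{"translation": [0,0,-35],"angular": [0,0,0],"gripper": 0.8},{"translation": [0,0,0],"angular": [0,0,0],"gripper": 0.8}]'

```text
t: 26.6
position: [0.6903, 0.2096, 0.2339]
eef_rot: [-3.133, -0.189, -0.023]
contact_force: [0.5, 0.8, 0.2]
finger_gap: 0.0683
gripper_force: 0.0
```

```bash
python3 - <<'E'
from h import *
W=grab('wrist','w10'); blobs(W,.04,150); heel(W,.687,.209,.054); heel(W,.645,.33,.048); delta([.4462,-.389,.22],-1.5)
S=grab('scene','s10'); blobs(S,.017,150)
E
```

```text
[    0     0   232    70 13277] [122.1  28.6] [0.804  0.4109] [ 15. 120. 170.]
[610 103  30  29 588] [625.9 116.9] [ 0.7852 -0.0875] [ 18. 113. 206.]
[ 300  146   49   62 2702] [323.6 179. ] [0.6838 0.2078] [ 13. 131. 152.]
[   0  164   46  151 4535] [ 16.1 243.7] [0.5682 0.5443] [ 16. 117.  76.]
[ 173  176   66   52 2751] [203.9 200.4] [0.6464 0.3284] [ 13. 132. 163.]
[ 500  241   60   55 2519] [529.5 268. ] [ 0.6104 -0.0338] [  1. 186. 197.]
[281 306  21  43 722] [291.5 328.2] [0.5018 0.2232] [ 18. 113. 167.]
rect centre [688.1 207.9] size [59.9 46.7] ang 5.9
rect centre [645.7 325.6] size [48.5 58.4] ang 10.7
at [0.6889 0.2092 0.2302] yaw 83.1 delta [-313.   564.6    6.8] turn -84.6 gap 0.0685 F [-0.   0.5 -0.1] t 26.6
[381   0  45  23 537] [409.2   7.5] [-0.1816  1.0325] [ 16. 118.  88.]
[537  15  31  36 688] [550.9  33.4] [0.3516 1.3998] [ 13. 138.  81.]
[372  68  28  23 245] [385.5  78.4] [0.1831 0.5877] [ 20. 102. 159.]
[  545    79    95   230 11754] [606.5 210.8] [1.0972 0.7233] [ 13. 151.  73.]
[ 432  107   46   39 1072] [453.9 125.5] [0.5432 0.6131] [ 17. 118. 139.]
[ 441  155  101   85 4763] [490. 196.] [0.8484 0.4716] [ 16. 118. 125.]
[406 163  19  19 255] [414.4 172.4] [0.6344 0.3422] [ 14. 132. 125.]
[384 186  19  18 223] [393.2 194.5] [0.6674 0.2235] [ 13. 130. 122.]
[298 212  21  20 339] [308.1 221.1] [ 0.6001 -0.0573] [  2. 171. 179.]
[175 229  22  20 305] [185.9 237.8] [ 0.4425 -0.3914] [ 14. 131. 144.]
[195 261  19  24 361] [204.3 272.3] [ 0.5822 -0.3968] [ 14. 132. 145.]
[261 270  76  41 542] [298.3 290.3] [ 0.7816 -0.2085] [ 19. 103. 179.]
[ 139  298   65   68 2074] [171.4 332.4] [ 0.6968 -0.545 ] [ 19. 106. 165.]
[ 253  312   39   44 1014] [272.4 333.6] [ 0.8484 -0.3301] [ 15. 115. 163.]
```

Heel A is placed. Now heel B.

step_arm --moves '[{"translation": [-22.4,40.3,0],"angular": [0,0,0],"gripper": 0.8},{"translation": [-22.4,40.3,0],"angular": [0,0,0],"gripper": 0.8},{"translation": [-22.4,40.3,0],"angular": [0,0,0],"gripper": 0.8},{"translation": [-22.4,40.3,0],"angular": [0,0,0],"gripper": 0.8},{"translation": [-22.4,40.3,0],"angular": [0,0,0],"gripper": 0.8},{"translation": [-22.4,40.3,0],"angular": [0,0,0],"gripper": 0.8},{"translation": [-22.4,40.3,0],"angular": [0,0,0],"gripper": 0.8},{"translation": [-22.4,40.3,0],"angular": [0,0,0],"gripper": 0.8},{"translation": [-22.4,40.3,0],"angular": [0,0,0],"gripper": 0.8},{"translation": [-22.4,40.3,0],"angular": [0,0,0],"gripper": 0.8},{"translation": [-22.4,40.3,0],"angular": [0,0,0],"gripper": 0.8},{"translation": [-22.4,40.3,0],"angular": [0,0,0],"gripper": 0.8},{"translation": [-22.4,40.3,0],"angular": [0,0,0],"gripper": 0.8},{"translation": [-22.4,40.3,0],"angular": [0,0,0],"gripper": 0.8},{"translation": [0,0,0],"angular": [0,0,0],"gripper": 0.8}]'

```text
t: 28.2
position: [0.4411, -0.3931, 0.2233]
eef_rot: [-3.136, -0.18, 0.005]
contact_force: [-0.2, 1.0, -0.6]
finger_gap: 0.0685
gripper_force: 0.0
```

step_arm --moves '[{"translation": [0,0,0],"angular": [0,0,-7.7],"gripper": 0.8},{"translation": [0,0,0],"angular": [0,0,-7.7],"gripper": 0.8},{"translation": [0,0,0],"angular": [0,0,-7.7],"gripper": 0.8},{"translation": [0,0,0],"angular": [0,0,-7.7],"gripper": 0.8},{"translation": [0,0,0],"angular": [0,0,-7.7],"gripper": 0.8},{"translation": [0,0,0],"angular": [0,0,-7.7],"gripper": 0.8},{"translation": [0,0,0],"angular": [0,0,-7.7],"gripper": 0.8},{"translation": [0,0,0],"angular": [0,0,-7.7],"gripper": 0.8},{"translation": [0,0,0],"angular": [0,0,-7.7],"gripper": 0.8},{"translation": [0,0,0],"angular": [0,0,-7.7],"gripper": 0.8},{"translation": [0,0,0],"angular": [0,0,-7.6],"gripper": 0.8},{"translation": [0,0,0],"angular": [0,0,0],"gripper": 0.8}]'

```text
t: 29.4
position: [0.4438, -0.3878, 0.2239]
eef_rot: [-2.19, -2.249, -0.0]
contact_force: [-0.1, -0.4, 0.5]
finger_gap: 0.0684
gripper_force: 0.0
```

```bash
python3 - <<'E'
from h import *
W=grab('wrist','w11'); heel(W,.446,-.389,.034); delta([.4462,-.389,.024],-1.5)
E
```

```text
rect centre [ 445.5 -388.6] size [48.2 57.1] ang 1.5
at [ 0.4438 -0.388   0.2241] yaw -1.4 delta [ -1.5   2.7 200.1] turn -0.1 gap 0.0684 F [ 0.4 -0.1  0.5] t 29.4
```

step_arm --moves '[{"translation": [-1,2,35],"angular": [0,0,0],"gripper": 0.8},{"translation": [0,0,40],"angular": [0,0,0],"gripper": 0.8},{"translation": [0,0,40],"angular": [0,0,0],"gripper": 0.8},{"translation": [0,0,40],"angular": [0,0,0],"gripper": 0.8},{"translation": [0,0,28],"angular": [0,0,0],"gripper": 0.8},{"translation": [0,0,16],"angular": [0,0,0],"gripper": 0.8},{"translation": [0,0,0],"angular": [0,0,0],"gripper": 0.6},{"translation": [0,0,0],"angular": [0,0,0],"gripper": 0.4},{"translation": [0,0,0],"angular": [0,0,0],"gripper": 0.4},{"translation": [0,0,0],"angular": [0,0,0],"gripper": 0.4}]'

```text
t: 30.45
position: [0.4466, -0.3904, 0.0275]
eef_rot: [2.191, 2.248, 0.0]
contact_force: [-0.2, -0.2, -2.0]
finger_gap: 0.047
gripper_force: 48.5
```

step_arm --moves '[{"translation": [0,0,-20],"angular": [0,0,0],"gripper": 0.4},{"translation": [0,0,-35],"angular": [0,0,0],"gripper": 0.4},{"translation": [0,0,-40],"angular": [0,0,0],"gripper": 0.4},{"translation": [0,0,-40],"angular": [0,0,0],"gripper": 0.4},{"translation": [0,0,-40],"angular": [0,0,0],"gripper": 0.4},{"translation": [0,0,-25],"angular": [0,0,7.7],"gripper": 0.4},{"translation": [0,0,0],"angular": [0,0,7.7],"gripper": 0.4},{"translation": [0,0,0],"angular": [0,0,7.7],"gripper": 0.4},{"translation": [0,0,0],"angular": [0,0,7.7],"gripper": 0.4},{"translation": [0,0,0],"angular": [0,0,7.7],"gripper": 0.4},{"translation": [0,0,0],"angular": [0,0,7.7],"gripper": 0.4},{"translation": [0,0,0],"angular": [0,0,7.7],"gripper": 0.4},{"translation": [0,0,0],"angular": [0,0,7.7],"gripper": 0.4},{"translation": [0,0,0],"angular": [0,0,7.7],"gripper": 0.4},{"translation": [0,0,0],"angular": [0,0,7.7],"gripper": 0.4},{"translation": [0,0,0],"angular": [0,0,7.6],"gripper": 0.4},{"translation": [0,0,0],"angular": [0,0,0],"gripper": 0.4}]'

```text
t: 32.15
position: [0.446, -0.3899, 0.2271]
eef_rot: [3.135, 0.189, 0.002]
contact_force: [0.0, 0.3, -1.3]
finger_gap: 0.0467
gripper_force: 48.7
```

```bash
python3 - <<'E'
from h import *
delta([.6162,.2002,.22],83)
E
```

```text
at [ 0.446  -0.3899  0.2271] yaw 83.1 delta [ 239.8 -565.4    6.8] turn -0.1 gap 0.0467 F [ 0.   0.3 -1.3] t 32.1
```

step_arm --moves '[{"translation": [16,-37.7,0],"angular": [0,0,0],"gripper": 0.4},{"translation": [16,-37.7,0],"angular": [0,0,0],"gripper": 0.4},{"translation": [16,-37.7,0],"angular": [0,0,0],"gripper": 0.4},{"translation": [16,-37.7,0],"angular": [0,0,0],"gripper": 0.4},{"translation": [16,-37.7,0],"angular": [0,0,0],"gripper": 0.4},{"translation": [16,-37.7,0],"angular": [0,0,0],"gripper": 0.4},{"translation": [16,-37.7,0],"angular": [0,0,0],"gripper": 0.4},{"translation": [16,-37.7,0],"angular": [0,0,0],"gripper": 0.4},{"translation": [16,-37.7,0],"angular": [0,0,0],"gripper": 0.4},{"translation": [16,-37.7,0],"angular": [0,0,0],"gripper": 0.4},{"translation": [16,-37.7,0],"angular": [0,0,0],"gripper": 0.4},{"translation": [16,-37.7,0],"angular": [0,0,0],"gripper": 0.4},{"translation": [16,-37.7,0],"angular": [0,0,0],"gripper": 0.4},{"translation": [16,-37.7,0],"angular": [0,0,0],"gripper": 0.4},{"translation": [16,-37.7,0],"angular": [0,0,0],"gripper": 0.4},{"translation": [0,0,0],"angular": [0,0,0],"gripper": 0.4},{"translation": [0,0,0],"angular": [0,0,0],"gripper": 0.4}]'

```text
t: 33.85
position: [0.6161, 0.2009, 0.2262]
eef_rot: [3.135, 0.195, -0.0]
contact_force: [-0.5, -0.2, -2.0]
finger_gap: 0.047
gripper_force: 48.7
```

```bash
python3 - <<'E'
from h import *
delta([.6162,.2002,.041],83)
E
```

```text
at [0.6161 0.2009 0.2262] yaw 82.9 delta [  0.    0.6 185.2] turn 0.1 gap 0.047 F [-0.5 -0.2 -2. ] t 33.9
```

step_arm --moves '[{"translation": [0,0,35],"angular": [0,0,0],"gripper": 0.4},{"translation": [0,0,40],"angular": [0,0,0],"gripper": 0.4},{"translation": [0,0,40],"angular": [0,0,0],"gripper": 0.4},{"translation": [0,0,35],"angular": [0,0,0],"gripper": 0.4},{"translation": [0,0,22],"angular": [0,0,0],"gripper": 0.4},{"translation": [0,0,13],"angular": [0,0,0],"gripper": 0.4},{"translation": [0,0,0],"angular": [0,0,0],"gripper": 0.4},{"translation": [0,0,0],"angular": [0,0,0],"gripper": 0.63},{"translation": [0,0,0],"angular": [0,0,0],"gripper": 0.63},{"translation": [0,0,0],"angular": [0,0,0],"gripper": 0.63},{"translation": [0,0,-20],"angular": [0,0,0],"gripper": 0.63},{"translation": [0,0,-35],"angular": [0,0,0],"gripper": 0.63},{"translation": [0,0,-45],"angular": [0,0,0],"gripper": 0.8},{"translation": [0,0,-45],"angular": [0,0,0],"gripper": 0.8},{"translation": [0,0,-35],"angular": [0,0,0],"gripper": 0.9},{"translation": [0,0,0],"angular": [0,0,0],"gripper": 0.9}]'

```text
t: 35.45
position: [0.6192, 0.2012, 0.2292]
eef_rot: [-3.132, -0.189, -0.022]
contact_force: [1.7, -0.3, -1.1]
finger_gap: 0.0769
gripper_force: 0.0
```

```bash
python3 - <<'E'
from h import *
W=grab('wrist','w12'); heel(W,.687,.209,.054); heel(W,.616,.2,.046); heel(W,.645,.33,.048); delta([.57,-.33,.22],22)
S=grab('scene','s12'); blobs(S,.017,150)
# height of the shoe last near C
W4=load('w4'); print('last top edge', tri([W4,S],[(405,297),(190,302)]))
E
```

```text
rect centre [686.7 208.3] size [57.  47.6] ang 6.8
rect centre [616.9 199.7] size [59.4 47.1] ang 6.3
rect centre [645.3 325.3] size [48.2 58.7] ang 10.9
at [0.6178 0.2008 0.2257] yaw 83.1 delta [-111.4  521.2    4.1] turn -61.1 gap 0.0768 F [ 0.8 -0.7 -1.6] t 35.5
[382   0  44  30 640] [409.1   9.1] [-0.1707  1.022 ] [ 16. 119.  87.]
[537  15  31  36 689] [550.9  33.3] [0.3515 1.4001] [ 13. 138.  80.]
[403  75  19  20 192] [409.6  84.3] [0.268  0.6415] [ 21.  99. 179.]
[  545    79    95   230 11752] [606.5 210.8] [1.0972 0.7232] [ 13. 151.  72.]
[ 432  107   46   39 1071] [453.9 125.5] [0.5431 0.6132] [ 17. 117. 139.]
[ 441  155  101   85 4761] [490.  195.9] [0.8484 0.4718] [ 16. 118. 124.]
[407 163  18  19 250] [414.5 172.3] [0.6341 0.343 ] [ 14. 135. 137.]
[367 175  36  29 454] [385.2 189. ] [0.6349 0.2171] [ 14. 133. 134.]
[298 212  21  20 341] [308.1 221.1] [ 0.6002 -0.0572] [  2. 171. 178.]
[195 262  19  23 357] [204.3 272.3] [ 0.5823 -0.397 ] [ 14. 133. 145.]
[261 270  76  41 546] [298.4 290.3] [ 0.7817 -0.2082] [ 19. 103. 178.]
[ 139  298   65   68 2073] [171.4 332.4] [ 0.6967 -0.545 ] [ 19. 107. 164.]
[ 253  312   39   44 1018] [272.4 333.6] [ 0.8485 -0.3303] [ 15. 115. 162.]
last top edge [ 6.39748833e-01 -4.63558483e-01  3.70233409e-04]
```

A and B are both in place. I'll check the clearance of the jar near heel C and get the next deltas.

```bash
python3 - <<'E'
from h import *
S=load('s12'); print('jar cap', onz(S,[(131,277)],.10), 'base', onz(S,[(139,303)],.0)); delta([.589,-.398,.22],111.7)
E
```

```text
jar cap [[ 0.53951605 -0.56861666  0.1       ]] base [[ 0.5568415  -0.58633698  0.        ]]
at [0.6166 0.2004 0.2231] yaw 83.1 delta [-99.4 590.7   2.4] turn 28.6 gap 0.0768 F [-0.4 -0.2 -0.8] t 35.5
```

step_arm --moves '[{"translation": [-6.6,39.4,0],"angular": [0,0,0],"gripper": 0.8},{"translation": [-6.6,39.4,0],"angular": [0,0,0],"gripper": 0.8},{"translation": [-6.6,39.4,0],"angular": [0,0,0],"gripper": 0.8},{"translation": [-6.6,39.4,0],"angular": [0,0,0],"gripper": 0.8},{"translation": [-6.6,39.4,0],"angular": [0,0,0],"gripper": 0.8},{"translation": [-6.6,39.4,0],"angular": [0,0,0],"gripper": 0.8},{"translation": [-6.6,39.4,0],"angular": [0,0,0],"gripper": 0.8},{"translation": [-6.6,39.4,0],"angular": [0,0,0],"gripper": 0.8},{"translation": [-6.6,39.4,0],"angular": [0,0,0],"gripper": 0.8},{"translation": [-6.6,39.4,0],"angular": [0,0,0],"gripper": 0.8},{"translation": [-6.6,39.4,0],"angular": [0,0,0],"gripper": 0.8},{"translation": [-6.6,39.4,0],"angular": [0,0,0],"gripper": 0.8},{"translation": [-6.6,39.4,0],"angular": [0,0,0],"gripper": 0.8},{"translation": [-6.6,39.4,0],"angular": [0,0,0],"gripper": 0.8},{"translation": [-6.6,39.4,0],"angular": [0,0,0],"gripper": 0.8},{"translation": [0,0,0],"angular": [0,0,7.2],"gripper": 0.8},{"translation": [0,0,0],"angular": [0,0,7.2],"gripper": 0.8},{"translation": [0,0,0],"angular": [0,0,7.2],"gripper": 0.8},{"translation": [0,0,0],"angular": [0,0,7.0],"gripper": 0.8},{"translation": [0,0,0],"angular": [0,0,0],"gripper": 0.8}]'

```text
t: 37.55
position: [0.5884, -0.3979, 0.2193]
eef_rot: [-3.084, 0.591, 0.005]
contact_force: [0.1, 0.3, 0.0]
finger_gap: 0.0682
gripper_force: 0.0
```

```bash
python3 - <<'E'
from h import *
W=grab('wrist','w13'); heel(W,.589,-.398,.038); delta([.589,-.398,.026],111.7)
E
```

```text
rect centre [ 589.9 -398.3] size [48.1 60.6] ang 66.6
at [ 0.5886 -0.398   0.2196] yaw 111.6 delta [  1.   -0.  193.6] turn 0.1 gap 0.0682 F [-0.3 -0.1  0.7] t 37.6
```

step_arm --moves '[{"translation": [1,0,35],"angular": [0,0,0],"gripper": 0.8},{"translation": [0,0,40],"angular": [0,0,0],"gripper": 0.8},{"translation": [0,0,40],"angular": [0,0,0],"gripper": 0.8},{"translation": [0,0,38],"angular": [0,0,0],"gripper": 0.8},{"translation": [0,0,25],"angular": [0,0,0],"gripper": 0.8},{"translation": [0,0,15],"angular": [0,0,0],"gripper": 0.8},{"translation": [0,0,0],"angular": [0,0,0],"gripper": 0.6},{"translation": [0,0,0],"angular": [0,0,0],"gripper": 0.4},{"translation": [0,0,0],"angular": [0,0,0],"gripper": 0.4},{"translation": [0,0,0],"angular": [0,0,0],"gripper": 0.4},{"translation": [0,0,-20],"angular": [0,0,0],"gripper": 0.4},{"translation": [0,0,-35],"angular": [0,0,0],"gripper": 0.4},{"translation": [0,0,-40],"angular": [0,0,0],"gripper": 0.4},{"translation": [0,0,-40],"angular": [0,0,0],"gripper": 0.4},{"translation": [0,0,-40],"angular": [0,0,0],"gripper": 0.4},{"translation": [0,0,-20],"angular": [0,0,0],"gripper": 0.4}]'

```text
t: 39.2
position: [0.5911, -0.3995, 0.2295]
eef_rot: [3.082, -0.59, 0.013]
contact_force: [0.5, -0.3, 0.7]
finger_gap: 0.0465
gripper_force: 49.2
```

step_arm --moves '[{"translation": [0,0,0],"angular": [0,0,-7.9],"gripper": 0.4},{"translation": [0,0,0],"angular": [0,0,-7.9],"gripper": 0.4},{"translation": [0,0,0],"angular": [0,0,-7.9],"gripper": 0.4},{"translation": [0,0,0],"angular": [0,0,-7.9],"gripper": 0.4},{"translation": [0,0,0],"angular": [0,0,-7.9],"gripper": 0.4},{"translation": [0,0,0],"angular": [0,0,-7.9],"gripper": 0.4},{"translation": [0,0,0],"angular": [0,0,-7.9],"gripper": 0.4},{"translation": [0,0,0],"angular": [0,0,-7.9],"gripper": 0.4},{"translation": [0,0,0],"angular": [0,0,-7.9],"gripper": 0.4},{"translation": [0,0,0],"angular": [0,0,-7.9],"gripper": 0.4},{"translation": [0,0,0],"angular": [0,0,-7.9],"gripper": 0.4},{"translation": [0,0,0],"angular": [0,0,-7.9],"gripper": 0.4},{"translation": [0,0,0],"angular": [0,0,-7.9],"gripper": 0.4},{"translation": [0,0,0],"angular": [0,0,-7.9],"gripper": 0.4},{"translation": [0,0,0],"angular": [0,0,-7.9],"gripper": 0.4},{"translation": [0,0,0],"angular": [0,0,0],"gripper": 0.4}]'

```text
t: 40.8
position: [0.59, -0.3988, 0.2244]
eef_rot: [2.085, 2.348, 0.0]
contact_force: [-0.4, 0.2, -0.9]
finger_gap: 0.047
gripper_force: 49.3
```

```bash
python3 - <<'E'
from h import *
delta([.645,.262,.22],-6.9)
E
```

```text
at [ 0.59   -0.3988  0.2244] yaw -6.8 delta [649.6 132.7   3.9] turn -0.1 gap 0.047 F [-0.4  0.2 -0.9] t 40.8
```

step_arm --moves '[{"translation": [38.2,7.8,0],"angular": [0,0,0],"gripper": 0.4},{"translation": [38.2,7.8,0],"angular": [0,0,0],"gripper": 0.4},{"translation": [38.2,7.8,0],"angular": [0,0,0],"gripper": 0.4},{"translation": [38.2,7.8,0],"angular": [0,0,0],"gripper": 0.4},{"translation": [38.2,7.8,0],"angular": [0,0,0],"gripper": 0.4},{"translation": [38.2,7.8,0],"angular": [0,0,0],"gripper": 0.4},{"translation": [38.2,7.8,0],"angular": [0,0,0],"gripper": 0.4},{"translation": [38.2,7.8,0],"angular": [0,0,0],"gripper": 0.4},{"translation": [38.2,7.8,0],"angular": [0,0,0],"gripper": 0.4},{"translation": [38.2,7.8,0],"angular": [0,0,0],"gripper": 0.4},{"translation": [38.2,7.8,0],"angular": [0,0,0],"gripper": 0.4},{"translation": [38.2,7.8,0],"angular": [0,0,0],"gripper": 0.4},{"translation": [38.2,7.8,0],"angular": [0,0,0],"gripper": 0.4},{"translation": [38.2,7.8,0],"angular": [0,0,0],"gripper": 0.4},{"translation": [38.2,7.8,0],"angular": [0,0,0],"gripper": 0.4},{"translation": [38.2,7.8,0],"angular": [0,0,0],"gripper": 0.4},{"translation": [38.2,7.8,0],"angular": [0,0,0],"gripper": 0.4},{"translation": [0,0,0],"angular": [0,0,0],"gripper": 0.4},{"translation": [0,0,0],"angular": [0,0,0],"gripper": 0.4}]'

```text
t: 42.7
position: [0.6445, 0.2625, 0.2235]
eef_rot: [2.086, 2.349, -0.0]
contact_force: [-0.6, -0.2, -0.3]
finger_gap: 0.0466
gripper_force: 49.3
```

```bash
python3 - <<'E'
from h import *
W=grab('wrist','w14'); heel(W,.645,-.0+.325,.048); blobs(W,.1,3000); delta([.6449,.2619,.042],-6.9)
p=pose()[0]; print(p[2])
E
```

```text
rect centre [645.1 325.4] size [47.4 57.4] ang 10.3
[  456     0   184   157 24776] [556.3  73.4] [0.8087 0.3733] [ 16. 121. 146.]
[ 302   73   55   67 3144] [330.4 103.9] [0.6431 0.3294] [ 13. 138. 176.]
[  257   191   130   146 15875] [320.7 265.6] [0.6517 0.1947] [ 13. 140. 120.]
at [0.6447 0.2615 0.2236] yaw -6.7 delta [  0.5   0.2 181.6] turn -0.2 gap 0.0467 F [ 0.4 -0.7 -0.3] t 42.8
0.2235949856923149
```

step_arm --moves '[{"translation": [0,0,35],"angular": [0,0,0],"gripper": 0.4},{"translation": [0,0,40],"angular": [0,0,0],"gripper": 0.4},{"translation": [0,0,40],"angular": [0,0,0],"gripper": 0.4},{"translation": [0,0,32],"angular": [0,0,0],"gripper": 0.4},{"translation": [0,0,20],"angular": [0,0,0],"gripper": 0.4},{"translation": [0,0,15],"angular": [0,0,0],"gripper": 0.4},{"translation": [0,0,0],"angular": [0,0,0],"gripper": 0.4}]'

```text
t: 43.45
position: [0.6448, 0.2604, 0.0407]
eef_rot: [-2.088, -2.347, 0.002]
contact_force: [-0.1, 0.0, 0.2]
finger_gap: 0.0466
gripper_force: 50.0
```

No contact on the way down. Releasing, then checking the tray.

step_arm --moves '[{"translation": [0,0,0],"angular": [0,0,0],"gripper": 0.63},{"translation": [0,0,0],"angular": [0,0,0],"gripper": 0.63},{"translation": [0,0,0],"angular": [0,0,0],"gripper": 0.63},{"translation": [0,0,-20],"angular": [0,0,0],"gripper": 0.63},{"translation": [0,0,-35],"angular": [0,0,0],"gripper": 0.63},{"translation": [0,0,-45],"angular": [0,0,0],"gripper": 0.5},{"translation": [0,0,-45],"angular": [0,0,0],"gripper": 0.4},{"translation": [0,0,-45],"angular": [0,0,0],"gripper": 0.4},{"translation": [-30,0,-20],"angular": [0,0,0],"gripper": 0.4},{"translation": [-40,-10,0],"angular": [0,0,0],"gripper": 0.4},{"translation": [0,0,0],"angular": [0,0,0],"gripper": 0.4}]'

```text
t: 44.55
position: [0.6431, 0.187, 0.2535]
eef_rot: [2.088, 2.343, 0.001]
contact_force: [-0.1, -0.5, -0.9]
finger_gap: 0.034
gripper_force: 0.0
```

```bash
python3 - <<'E'
from h import *
W=grab('wrist','w15'); 
for c in [(.687,.209,.054),(.616,.2,.046),(.645,.262,.05),(.645,.325,.048)]: heel(W,*c)
blobs(W,.03,150); delta([.63,.1,.2],83)
S=grab('scene','s15'); blobs(S,.017,60)
E
```

```text
rect centre [686.5 208.6] size [58.3 47.9] ang 4.5
rect centre [615.6 200.2] size [57.3 46.8] ang 6.4
rect centre [645.5 260. ] size [47.4 56.8] ang 5.9
rect centre [645.  320.9] size [47.9 51.6] ang 8.3
[ 313    0   53   60 2687] [339.7  26.2] [0.6454 0.3269] [ 14. 137. 194.]
[  461     0   179    76 11807] [556.8  33.9] [0.8658 0.3495] [ 16. 120. 124.]
[ 165   19   73   26 1066] [200.9  32.7] [0.509  0.3062] [ 20. 105. 211.]
[ 308   65   88  112 5291] [347.4 123.8] [0.6656 0.2334] [ 13. 139. 172.]
[ 268  127   57   48 2448] [294.5 150.5] [0.6127 0.1988] [ 13. 130. 121.]
[ 148  148   72   23 1432] [182.4 159.2] [0.4912 0.1756] [ 18. 109. 168.]
[269 311  23  36 598] [280.9 331.6] [ 0.6162 -0.0371] [  1. 188. 182.]
at [0.6431 0.1891 0.2527] yaw -6.6 delta [-87.  -23.4  52.6] turn 89.6 gap 0.0341 F [-0.1  0.1  0.1] t 44.6
[390   0  36  20 373] [412.    6.3] [-0.1824  1.0509] [ 16. 118.  89.]
[460   0  17   6  84] [468.4   2.1] [-0.0551  1.2995] [ 13. 138.  81.]
[537  15  31  36 687] [550.9  33.4] [0.3517 1.3998] [ 13. 139.  81.]
[372  67  11  12  92] [377.3  72.4] [0.1327 0.5861] [ 20. 102. 160.]
[408  77  14  15 104] [412.9  84.3] [0.2753 0.6524] [ 21.  99. 179.]
[  545    79    95   230 11751] [606.5 210.8] [1.0972 0.7233] [ 13. 151.  73.]
[ 432  107   46   39 1075] [453.9 125.5] [0.5431 0.613 ] [ 17. 117. 139.]
[375 148  15  12  80] [382.2 153.2] [0.5034 0.3113] [ 20. 102. 176.]
[ 441  155  101   85 4758] [490.  195.9] [0.8483 0.4717] [ 16. 118. 124.]
[340 159  16  15  77] [347.6 165.2] [0.4807 0.1803] [ 18. 105. 142.]
[367 163  58  41 964] [396.  182.6] [0.6338 0.2633] [ 14. 134. 129.]
[298 212  21  20 341] [308.1 221.1] [ 0.6002 -0.0572] [  2. 171. 178.]
[261 270  76  41 544] [298.5 290.2] [ 0.7817 -0.2079] [ 19. 103. 179.]
[ 139  298   65   68 2072] [171.4 332.4] [ 0.6967 -0.545 ] [ 19. 106. 164.]
[ 253  312   39   44 1014] [272.4 333.6] [ 0.8484 -0.3302] [ 15. 115. 162.]
```

View pics/w15.png

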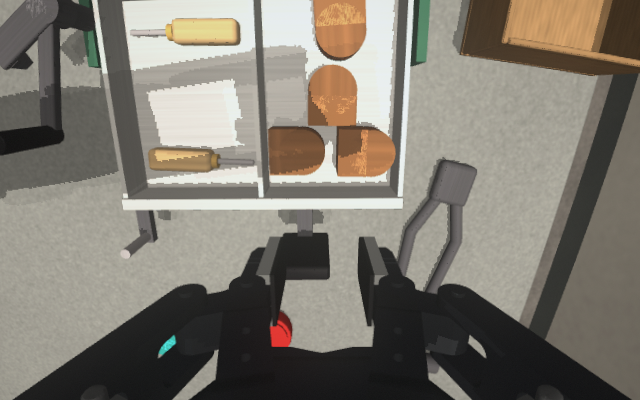

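All pieces are inside: the awls in the left compartment at (200,32) and (182,159), the heels in the right at (295,150), (365,150), (332,97) and (340,26). None are left on the bench. The new awl has slid a few centimetres forward, but it's still lying in its compartment. Closing the tray.

step_arm --moves '[{"translation": [-41,-11.5,0],"angular": [0,0,0],"gripper": 0.4},{"translation": [-41,-11.5,0],"angular": [0,0,0],"gripper": 0.4},{"translation": [0,0,0],"angular": [0,0,7.5],"gripper": 0.4},{"translation": [0,0,0],"angular": [0,0,7.5],"gripper": 0.4},{"translation": [0,0,0],"angular": [0,0,7.5],"gripper": 0.4},{"translation": [0,0,0],"angular": [0,0,7.5],"gripper": 0.4},{"translation": [0,0,0],"angular": [0,0,7.5],"gripper": 0.4},{"translation": [0,0,0],"angular": [0,0,7.5],"gripper": 0.4},{"translation": [0,0,0],"angular": [0,0,7.5],"gripper": 0.4},{"translation": [0,0,0],"angular": [0,0,7.5],"gripper": 0.4},{"translation": [0,0,0],"angular": [0,0,7.5],"gripper": 0.4},{"translation": [0,0,0],"angular": [0,0,7.5],"gripper": 0.4},{"translation": [0,0,0],"angular": [0,0,7.5],"gripper": 0.4},{"translation": [0,0,0],"angular": [0,0,7.3],"gripper": 0.4},{"translation": [0,0,0],"angular": [0,0,0],"gripper": 0.4}]'

```text
t: 46.15
position: [0.63, 0.1082, 0.2509]
eef_rot: [-3.135, -0.194, 0.001]
contact_force: [-0.1, 0.6, 0.2]
finger_gap: 0.0344
gripper_force: 0.0
```

```bash
python3 - <<'E'
from h import *
delta([.6299,.1051,.092],83.1)
E
```

```text
at [0.63   0.1082 0.2509] yaw 82.9 delta [ -0.5   3.1 158.9] turn 0.2 gap 0.0344 F [-0.1  0.6  0.2] t 46.1
```

step_arm --moves '[{"translation": [0,3,30],"angular": [0,0,0],"gripper": 0.4},{"translation": [0,0,40],"angular": [0,0,0],"gripper": 0.4},{"translation": [0,0,40],"angular": [0,0,0],"gripper": 0.4},{"translation": [0,0,30],"angular": [0,0,0],"gripper": 0.4},{"translation": [0,0,18],"angular": [0,0,0],"gripper": 0.4},{"translation": [0,0,0],"angular": [0,0,0],"gripper": 0.2},{"translation": [0,0,0],"angular": [0,0,0],"gripper": 0.1},{"translation": [0,0,0],"angular": [0,0,0],"gripper": 0.1},{"translation": [0,0,0],"angular": [0,0,0],"gripper": 0.1}]' --grip_force 30

```text
t: 47.05
position: [0.6295, 0.1051, 0.092]
eef_rot: [-3.134, -0.193, 0.004]
contact_force: [1.5, 5.1, -16.5]
finger_gap: 0.0134
gripper_force: 33.0
```

step_arm --moves '[{"translation": [0,-5,0],"angular": [0,0,0],"gripper": 0.1},{"translation": [0,-10,0],"angular": [0,0,0],"gripper": 0.1},{"translation": [0,-15,0],"angular": [0,0,0],"gripper": 0.1},{"translation": [0,-15,0],"angular": [0,0,0],"gripper": 0.1},{"translation": [0,-15,0],"angular": [0,0,0],"gripper": 0.1},{"translation": [0,-15,0],"angular": [0,0,0],"gripper": 0.1},{"translation": [0,-15,0],"angular": [0,0,0],"gripper": 0.1},{"translation": [0,-15,0],"angular": [0,0,0],"gripper": 0.1},{"translation": [0,-15,0],"angular": [0,0,0],"gripper": 0.1},{"translation": [0,-15,0],"angular": [0,0,0],"gripper": 0.1},{"translation": [0,-15,0],"angular": [0,0,0],"gripper": 0.1},{"translation": [0,-12,0],"angular": [0,0,0],"gripper": 0.1},{"translation": [0,-10,0],"angular": [0,0,0],"gripper": 0.1},{"translation": [0,-6,0],"angular": [0,0,0],"gripper": 0.1},{"translation": [0,-4,0],"angular": [0,0,0],"gripper": 0.1},{"translation": [0,-4,0],"angular": [0,0,0],"gripper": 0.1},{"translation": [0,0,0],"angular": [0,0,0],"gripper": 0.1}]'

```text
t: 48.75
position: [0.607, 0.2903, 0.0921]
eef_rot: [-3.135, -0.193, 0.002]
contact_force: [4.5, 1.5, -25.3]
finger_gap: 0.0137
gripper_force: 31.7
```

step_arm --moves '[{"translation": [0,-2,0],"angular": [0,0,0],"gripper": 0.1},{"translation": [0,-2,0],"angular": [0,0,0],"gripper": 0.1},{"translation": [0,-2,0],"angular": [0,0,0],"gripper": 0.1},{"translation": [0,0,0],"angular": [0,0,0],"gripper": 0.1}]'

```text
t: 49.15
position: [0.6066, 0.2937, 0.0921]
eef_rot: [3.132, 0.193, -0.002]
contact_force: [5.3, -6.7, -23.9]
finger_gap: 0.0134
gripper_force: 32.1
```

step_arm --moves '[{"translation": [0,-3,0],"angular": [0,0,0],"gripper": 0.1},{"translation": [0,0,0],"angular": [0,0,0],"gripper": 0.1},{"translation": [0,0,0],"angular": [0,0,0],"gripper": 0.1}]'

```text
t: 49.45
position: [0.6066, 0.2937, 0.0921]
eef_rot: [3.128, 0.192, -0.003]
contact_force: [6.1, -14.6, -22.5]
finger_gap: 0.0131
gripper_force: 32.7
```

The tray is home against its stop. Next I'll release it, rise, and go to the lever knob.

step_arm --moves '[{"translation": [0,3,0],"angular": [0,0,0],"gripper": 0.1},{"translation": [0,0,0],"angular": [0,0,0],"gripper": 0.4},{"translation": [0,0,0],"angular": [0,0,0],"gripper": 0.4},{"translation": [0,0,-30],"angular": [0,0,0],"gripper": 0.4},{"translation": [0,0,-40],"angular": [0,0,0],"gripper": 0.4},{"translation": [0,0,-45],"angular": [0,0,0],"gripper": 0.5},{"translation": [0,0,-35],"angular": [0,0,0],"gripper": 0.5},{"translation": [-30,12,0],"angular": [0,0,0],"gripper": 0.5},{"translation": [-35,12,0],"angular": [0,0,0],"gripper": 0.5},{"translation": [-40,12,0],"angular": [0,0,0],"gripper": 0.5},{"translation": [-40,12,0],"angular": [0,0,0],"gripper": 0.5},{"translation": [-40,12,0],"angular": [0,0,0],"gripper": 0.5},{"translation": [-30,8,0],"angular": [0,0,0],"gripper": 0.5},{"translation": [0,0,0],"angular": [0,0,0],"gripper": 0.5}]'

```text
t: 50.85
position: [0.399, 0.2008, 0.2469]
eef_rot: [-3.133, -0.193, -0.007]
contact_force: [0.4, 0.5, 0.4]
finger_gap: 0.0427
gripper_force: 0.0
```

step_arm --moves '[{"translation": [0,0,0],"angular": [0,0,-8],"gripper": 0.5},{"translation": [0,0,0],"angular": [0,0,-8],"gripper": 0.5},{"translation": [0,0,0],"angular": [0,0,-8],"gripper": 0.5},{"translation": [0,0,0],"angular": [0,0,-8],"gripper": 0.5},{"translation": [0,0,0],"angular": [0,0,-8],"gripper": 0.5},{"translation": [0,0,0],"angular": [0,0,-8],"gripper": 0.5},{"translation": [0,0,0],"angular": [0,0,-8],"gripper": 0.5},{"translation": [0,0,0],"angular": [0,0,-8],"gripper": 0.5},{"translation": [0,0,0],"angular": [0,0,-8],"gripper": 0.5},{"translation": [0,0,0],"angular": [0,0,-7.5],"gripper": 0.5},{"translation": [0,0,0],"angular": [0,0,0],"gripper": 0.5}]'

```text
t: 51.95
position: [0.4032, 0.2023, 0.2459]
eef_rot: [2.287, 2.152, 0.01]
contact_force: [-0.1, -0.8, 0.6]
finger_gap: 0.0424
gripper_force: 0.0
```

```bash
python3 - <<'E'
from h import *
W=grab('wrist','w16'); delta([.398,.200,.121],3.5)
pr=proj(W,[.398,.2,.154])[0]; print(pr)
g=cv2.cvtColor(W['img'],cv2.COLOR_BGR2GRAY); x,y=pr.astype(int)
m=(g[:,:]<60).astype(np.uint8); m[:max(0,y-80)]=0;m[y+80:]=0;m[:,:max(0,x-60)]=0;m[:,x+60:]=0
k,l,st,c=cv2.connectedComponentsWithStats(m); print([(s.tolist(),q.round(0).tolist()) for s,q in zip(st[1:],c[1:]) if s[4]>60])
E
```

```text
at [0.403  0.2021 0.2455] yaw 3.6 delta [ -2.7  -5.4 124.5] turn -0.1 gap 0.0427 F [-0.3  0.2 -0. ] t 52.0
[314.15567758 205.72006274]
[([304, 176, 24, 39, 736], [316.0, 195.0]), ([258, 239, 19, 46, 592], [268.0, 266.0]), ([367, 239, 7, 46, 279], [370.0, 262.0])]
```

The knob is where predicted, at (316,205). Lowering around it and swinging it closed.

step_arm --moves '[{"translation": [-2.5,-4.5,0],"angular": [0,0,0],"gripper": 0.5},{"translation": [0,0,30],"angular": [0,0,0],"gripper": 0.5},{"translation": [0,0,35],"angular": [0,0,0],"gripper": 0.5},{"translation": [0,0,35],"angular": [0,0,0],"gripper": 0.5},{"translation": [0,0,25],"angular": [0,0,0],"gripper": 0.5},{"translation": [0,0,0],"angular": [0,0,0],"gripper": 0.5}]'

```text
t: 52.6
position: [0.3951, 0.1978, 0.1161]
eef_rot: [-2.288, -2.15, 0.01]
contact_force: [-1.0, 0.3, 0.9]
finger_gap: 0.0428
gripper_force: 0.0
```

step_arm --moves '[{"translation": [0.4,9.5,0],"angular": [0,0,-5.2],"gripper": 0.5},{"translation": [0.4,9.5,0],"angular": [0,0,-5.2],"gripper": 0.5},{"translation": [0.4,9.5,0],"angular": [0,0,-5.2],"gripper": 0.5},{"translation": [0.4,9.5,0],"angular": [0,0,-5.2],"gripper": 0.5},{"translation": [0.4,9.5,0],"angular": [0,0,-5.2],"gripper": 0.5},{"translation": [0.4,9.5,0],"angular": [0,0,-5.2],"gripper": 0.5},{"translation": [0.4,9.5,0],"angular": [0,0,-5.2],"gripper": 0.5},{"translation": [0.4,9.5,0],"angular": [0,0,-5.2],"gripper": 0.5},{"translation": [0.4,9.5,0],"angular": [0,0,-5.2],"gripper": 0.5},{"translation": [0.4,9.5,0],"angular": [0,0,-5.2],"gripper": 0.5},{"translation": [0.4,9.5,0],"angular": [0,0,-5.2],"gripper": 0.5},{"translation": [0.4,9.5,0],"angular": [0,0,-5.2],"gripper": 0.5},{"translation": [0.4,9.5,0],"angular": [0,0,-5.2],"gripper": 0.5},{"translation": [0.4,9.5,0],"angular": [0,0,-5.2],"gripper": 0.5},{"translation": [0.4,9.5,0],"angular": [0,0,-5.2],"gripper": 0.5},{"translation": [0.4,9.5,0],"angular": [0,0,-5.2],"gripper": 0.5},{"translation": [0.4,9.5,0],"angular": [0,0,-5.2],"gripper": 0.5},{"translation": [0.4,9.5,0],"angular": [0,0,-5.2],"gripper": 0.5},{"translation": [0,0,0],"angular": [0,0,0],"gripper": 0.5}]'

```text
t: 54.5
position: [0.5098, 0.3044, 0.1203]
eef_rot: [-0.002, 3.138, 0.003]
contact_force: [-0.0, 0.1, 0.5]
finger_gap: 0.0428
gripper_force: 0.0
```

```bash
python3 - <<'E'
from h import *
p,R,s=pose(); d=p[:2]-[.4045,.3048]; print(p,np.hypot(*d),np.degrees(np.arctan2(d[1],d[0])),s['contact_force'],s['finger_gap'],np.degrees(np.arctan2(R[0,0],R[1,0])))
E
```

```text
[0.50981475 0.30439461 0.12032243] 0.10531553379721732 -0.22054904536432893 [-0.01690229  0.10206286  0.4561789 ] 0.042807191845884676 -90.08961365863009
```

step_arm --moves '[{"translation": [0.4,9.5,0],"angular": [0,0,-5.2],"gripper": 0.5},{"translation": [0.4,9.5,0],"angular": [0,0,-2],"gripper": 0.5},{"translation": [0,4,0],"angular": [0,0,0],"gripper": 0.5},{"translation": [0,0,0],"angular": [0,0,0],"gripper": 0.5},{"translation": [0,0,0],"angular": [0,0,0],"gripper": 0.5}]'

```text
t: 55.0
position: [0.5062, 0.326, 0.1184]
eef_rot: [0.198, -3.135, -0.0]
contact_force: [-0.4, 0.4, 0.1]
finger_gap: 0.0429
gripper_force: 0.0
```

step_arm --moves '[{"translation": [0,3,0],"angular": [0,0,0],"gripper": 0.5},{"translation": [0,3,0],"angular": [0,0,0],"gripper": 0.5},{"translation": [0,0,0],"angular": [0,0,0],"gripper": 0.5},{"translation": [0,0,0],"angular": [0,0,0],"gripper": 0.5}]'

```text
t: 55.4
position: [0.506, 0.3305, 0.1182]
eef_rot: [0.2, -3.135, 0.005]
contact_force: [1.1, -5.0, 0.5]
finger_gap: 0.0425
gripper_force: 2.6
```

```bash
python3 - <<'E'
from h import *
p,R,s=pose(); d=p[:2]-[.4045,.3048]; print(p,np.hypot(*d),np.degrees(np.arctan2(d[1],d[0])),s['contact_force'],s['finger_gap'],np.degrees(np.arctan2(R[0,0],R[1,0])))
S,D=grab('scene','s17'),grab('side','d17')
W=grab('wrist','w17')
g=cv2.cvtColor(W['img'],cv2.COLOR_BGR2GRAY); m=(g<60).astype(np.uint8); m[230:]=0
k,l,st,c=cv2.connectedComponentsWithStats(m); print([(s.tolist(),q.round(0).tolist()) for s,q in zip(st[1:],c[1:]) if s[4]>150])
for a in (0,.05,.1,.15):
    t=np.radians(6.9)-a; print(a,proj(W,[.4045+.105*np.cos(t),.3048+.105*np.sin(t),.154]))
E
```

```text
[0.50599199 0.33047094 0.11820699] 0.10468821047313243 14.194440254717037 [ 1.07330894 -5.0154238   0.48142577] 0.042474034316263315 -97.30867693315591
[]
0 [[281.17854911 318.18071329]]
0.05 [[265.94560333 317.66157745]]
0.1 [[250.73110904 316.47538923]]
0.15 [[235.55015316 314.62273837]]
```

step_arm --moves '[{"translation": [0,3,0],"angular": [0,0,0],"gripper": 0.5},{"translation": [0,0,0],"angular": [0,0,0],"gripper": 0.5},{"translation": [0,0,0],"angular": [0,0,0],"gripper": 0.5}]'

```text
t: 55.85
position: [0.5059, 0.3307, 0.1181]
eef_rot: [0.202, -3.134, 0.013]
contact_force: [3.8, -13.0, 2.6]
finger_gap: 0.0427
gripper_force: 6.7
```

step_arm --moves '[{"translation": [0,-8,0],"angular": [0,0,0],"gripper": 0.5},{"translation": [0,-5,0],"angular": [0,0,0],"gripper": 0.5},{"translation": [0,0,-30],"angular": [0,0,0],"gripper": 0.5},{"translation": [0,0,-40],"angular": [0,0,0],"gripper": 0.5},{"translation": [0,0,-50],"angular": [0,0,0],"gripper": 0.5},{"translation": [20,-30,-20],"angular": [0,0,0],"gripper": 0.5},{"translation": [0,-40,0],"angular": [0,0,0],"gripper": 0.5},{"translation": [0,0,0],"angular": [0,0,0],"gripper": 0.5}]'

```text
t: 56.65
position: [0.4961, 0.2472, 0.2597]
eef_rot: [-0.195, 3.133, -0.001]
contact_force: [0.6, 0.5, 0.4]
finger_gap: 0.0429
gripper_force: 0.0
```

```bash
python3 - <<'E'
from h import *
W=grab('wrist','w18'); D=grab('side','d18')
for nm,f in (('W',W),('D',D)):
    m=(f['img'].max(2)<50).astype(np.uint8); k,l,st,c=cv2.connectedComponentsWithStats(m)
    for a in (0,.05,.1):
        t=np.radians(6.9)-a; print(nm,a,proj(f,[.4045+.105*np.cos(t),.3048+.105*np.sin(t),.154]).round(1))
    print('handle pred',proj(f,[.6066,.2937,.125]).round(1))
    print([(s.tolist(),q.round(0).tolist()) for s,q in zip(st[1:],c[1:]) if 60<s[4]<4000])
S=grab('scene','s18'); blobs(S,.017,100)
E
```

```text
W 0 [[409.4 221.7]]
W 0.05 [[402.7 221.5]]
W 0.1 [[395.9 221. ]]
handle pred [[355.8 303.9]]
[([386, 193, 31, 31, 452], [399.0, 206.0]), ([390, 249, 15, 10, 90], [397.0, 254.0]), ([344, 250, 19, 76, 680], [351.0, 276.0]), ([259, 268, 17, 56, 420], [267.0, 290.0])]
D 0 [[322.9 285.9]]
D 0.05 [[323.2 284.2]]
D 0.1 [[323.5 282.5]]
handle pred [[286.3 278.8]]
[([593, 23, 47, 53, 1653], [617.0, 50.0]), ([526, 43, 47, 232, 380], [550.0, 151.0]), ([338, 116, 33, 30, 728], [354.0, 130.0]), ([331, 155, 10, 12, 99], [336.0, 161.0]), ([323, 172, 35, 74, 1103], [339.0, 200.0]), ([488, 247, 34, 25, 166], [500.0, 261.0]), ([541, 261, 38, 26, 591], [559.0, 274.0]), ([276, 278, 19, 22, 366], [285.0, 288.0]), ([320, 285, 7, 19, 100], [323.0, 294.0])]
[ 391    0   35   66 1561] [407.8  29.9] [-0.0368  0.8971] [ 16. 119.  88.]
[537  15  31  36 689] [550.9  33.4] [0.3516 1.4   ] [ 13. 139.  79.]
[387  64  35  31 523] [401.2  80.8] [0.2313 0.629 ] [ 21. 101. 176.]
[  545    79    95   230 11760] [606.5 210.8] [1.0971 0.7233] [ 13. 151.  72.]
[ 432  107   46   39 1074] [453.9 125.5] [0.5431 0.6131] [ 17. 117. 137.]
[408 150  31  23 192] [422.8 161.1] [0.6118 0.4001] [ 14. 125.  89.]
[ 441  155  101   85 4764] [490.  195.9] [0.8483 0.4718] [ 16. 118. 123.]
[298 212  21  20 340] [308.1 221.2] [ 0.6002 -0.0574] [  2. 171. 177.]
[261 269  76  42 545] [298.4 290.2] [ 0.7817 -0.208 ] [ 19. 103. 177.]
[ 139  298   65   68 2075] [171.4 332.4] [ 0.6967 -0.5451] [ 19. 107. 163.]
[ 253  312   39   44 1015] [272.4 333.6] [ 0.8484 -0.3303] [ 15. 115. 161.]
```

The lever stalled against 13 N at angle 0, and both the knob and handle pixels match locked and home. Handing in.

```bash
python3 -c "
from bench import manip
print(manip.finish_job())"
```

```text
the job is handed in; nothing more can be done
None
```

I handed the job in at about 57 s: the one loose awl and the three brown heel blocks are lying in their matching compartments, the tray is pushed home against its stop, and the lever is locked; no verdict came back.

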